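Take the pressing stack apart

ROBOT

A 7-joint arm with a two-finger parallel gripper is mounted at the origin on a cart in front of the work surface, level with it; the furniture and walls round the work are solid. World frame = base frame: x ahead of the robot, y to its left, z up, the work surface at z = 0. Lengths are in m, angles in rad, forces in N, time in s.
With the tool pointing down it reaches from about 0.425 to 0.825 m from the base axis. Payload 3.6 kg.
Tool frame: the origin (TCP) lies at the very end of the fingers, on their centre line; the grasp point (between the pads) lies 19 mm behind it; x points along the fingers, y is the direction in which the jaws open and shut, and the axes are right-handed (so a half turn about x gives the same grasp; the last joint's range is limited). The gripper opens to 85 mm and grips with 20 to 120 N. Pads are 22 mm wide; open, the fingers measure 114 mm over their backs; the gripper's body (76 mm by 85 mm) begins 54 mm behind the grasp point. The pads swing forward as they close: fully open they stand 13 mm farther back than shut.
Start: joints at [-1.347, 0.615, -0.013, 1.423, 0.008, 1.103, -0.04], TCP at [0.161, 0.63, 0.231] pointing down, gripper open.
Joint ranges: [-3.12, 3.12], [-0.3, 2.06], [-1.34, 1.32], [0.26, 2.42], [-1.36, 4.5], [0.01, 1.98], [-2.84, 2.84]. Speed limits (rad/s): [2.79, 2.79, 3.14, 3.14, 3.14, 3.14, 3.14].

INTERFACE

Orientations are given as a rotation vector (axis times angle).
In Python, from station import read_state, cams, manip gives the robot as it stands.
- The arm moves only by the tool move_arm, never from a script. Its argument "moves" is a list of rows, each an object of numbers: "x", "y", "z": the shift along the tool's x, y, z in m; "ax", "ay", "az": the turn, a rotation vector about the tool's x, y, z in rad; "jaw": the gripper command: -1 is fully open, 1 is shut, values between are in proportion. In form: [{"x": .., "y": .., "z": .., "ax": .., "ay": .., "az": .., "jaw": ..}, ...]. A call has 1 to 10 rows; each row is the pose to reach, as a shift and turn from the pose commanded when the call began, along the tool's axes at that moment; what a row does not reach only later rows make up. A row lasts 1/10 s, in which the tool goes at most 50 mm and 8.59 degrees, less where a joint would pass 70% of its speed; a pose out of reach is approached as far as the arm can. A call with a gripper value outside its range is refused whole. The fingers move at their own pace and stop on an object; "grip_force" is the grip in N (left out, the last holds). Time passes only in rows, so rows that repeat a pose let the fingers close. It gives the time, the measured TCP pose, the force and the opening at its end, in the units of the state.
- read_state(): the state, without advancing time (a new reading comes with each control period).
- cams.snapshot(name): name is "scene" or "top" or "wrist"; returns a dict with "img" (480x640x3 uint8, blue, green, red), "range_z" (480x640 float32, m along the optical axis (not along the pixel's ray), 0 where there is no reading), "intrinsics" (3x3 intrinsics, pixels), "k1" (the pictures are not rectified: a ray, as slopes to the right and down, at radius r is drawn at 1 + k1 r^2 times it, then the intrinsics apply), "view" (4x4, takes a point from world to camera coordinates). Camera axes: x right, y up, looking along -z (the intrinsics and any distortion apply to the point x, -y, -z); pixel columns grow to the right and rows downward; lengths in m; the calibration is good to about 2 mm. A picture is of the moment at which its call begins.
- manip.hand_in(): hands the job in, once; it reports no verdict.
The state is a dict: "time": time; "q": joint angles; "joint_vel": joint speeds; "effort": joint torques, N m; "eef_pos": TCP position; "eef_rot": TCP orientation; "contact_force": force on the tool from outside, world axes, zero at the start; "torque": the same for the moment, N m; "width": opening from 0.0 (shut) to 1.0 (fully open).
Only numpy, scipy, OpenCV 4.12 (cv2) and the standard library are available. Lean on these libraries where they do the work, as an engineer would, in place of code of your own. Each camera call takes 0.05 s, during which the arm holds its last target.

TASK

The glue on the model boat's bottom plate has set: take the pressing stack apart from the top down, one thing at a time, each straight to its own place. First stand the paint jar in the round saucer, never tipping it over, then lay the sanding block flat inside the short cradle, then lay the boat plate across both bars of the drying stand, centred and lengthwise, at right angles to the bars; last lay the plywood strip flat inside the long holder. Let go of everything and leave it all lying still.

Things in the scene. Friction and masses are not known exactly. Their poses are not given: they have to be found in the camera images.
- paint_jar: Little enamel paint jar with a black screw lid, standing on top of the stack: 46 mm high, body 40 mm in diameter, lid 43 mm in diameter from 32 to 46 mm up. Origin: centre of its underside; z up through the lid.
- sanding_block: Wooden sanding block, 70 mm long (x axis), 35 mm wide (y axis), 22 mm thick, with an abrasive sheet on its sole, lying flat under the jar, which covers its middle. Origin: centre of its underside; z up.
- hull_plate: Glued wooden bottom plate of a model boat, flat, both ends rounded in half circles: 132 mm long (x axis), 54 mm wide (y axis), 12 mm thick, lying under the sanding block. The sides are straight and parallel over the middle 78 mm. Origin: centre of its underside. The two ends are alike.
- pressing_strip: Long rectangular plywood strip, 180 mm long (x axis), 46 mm wide (y axis), 16 mm thick, flat on the bench at the bottom of the stack. Origin: centre of its underside.
- jar_saucer: Place of the jar: small round wooden saucer, 70 mm in diameter, fixed, its floor 5 mm above the bench inside a raised rim; hollow 58 mm in diameter, rim top 10 mm above the bench. Origin: centre of its underside.
- block_cradle: Place of the sanding block: the short rectangular cradle, a 98 x 63 mm plywood board with low L-shaped lips at its four corners and open at the middle of its sides; fixed. Inner space 86 mm (x axis) by 51 mm (y axis), floor 6 mm and lip tops 12 mm above the bench; each lip runs 20 mm along x and 21 mm along y from the corner. The block's long side goes along the cradle's x axis. Origin: centre of its underside.
- drying_stand: Place of the boat plate: drying stand, a 130 (x) by 90 (y) mm wooden base, fixed, with two upright crossbars parallel to its y axis at x = -38 and +38 mm, each 10 mm thick and 84 mm long, flat tops 28 mm above the bench; between the bars the base lies 8 mm above the bench. The plate lies on both bars, its length along the stand's x axis. Origin: centre of its underside.
- booth_edge (a point): Not handled, to be kept clear of: the near upright edge (halfway up) of the right wall of the grey sheet-metal spray booth at the back. The wall is 400 mm high and runs straight back (+x) from here; from it the booth reaches 450 mm to the left (+y), with a hood 310 to 450 mm above the bench whose front is 13 mm farther back than this edge. All the work lies in front of it: swing from side to side well nearer to the robot than this edge.
- strip_holder: Place of the strip: the long narrow holder, a 208 x 74 mm plywood board with low L-shaped lips at its four corners and open at the middle of its sides; fixed. Inner space 196 mm (x axis) by 62 mm (y axis), floor 6 mm and lip tops 12 mm above the bench; each lip runs 45 mm along the long side from the corner. Origin: centre of its underside.
Not all that is in view belongs to the job. Leave any yellow look-alike of the sanding_block alone.

How it is judged:
On the way, in this order (a step that is already met when the one before it is completed fails the run):
1. the jar stands in the saucer, let go (horizontal distance between paint_jar and jar_saucer below 0.012 m and z of paint_jar in the frame of jar_saucer between 0.001 and 0.009 m and angle between paint_jar's own z axis and vertical below 0.08 rad and contact force between paint_jar and the fingers below 0.1 N and linear speed of paint_jar below 0.02 m/s), for 0.2 s.
2. then the sanding block lies in the short cradle, let go (horizontal distance between sanding_block and block_cradle below 0.014 m and z of sanding_block in the frame of block_cradle between 0.002 and 0.01 m and angle between sanding_block's own z axis and vertical below 0.08 rad and contact force between sanding_block and the fingers below 0.1 N and linear speed of sanding_block below 0.02 m/s and angle between the x axis of sanding_block and the x axis of block_cradle, either way round below 0.17 rad), for 0.2 s.
3. then the boat plate lies across both bars of the drying stand, let go (horizontal distance between hull_plate and drying_stand below 0.015 m and z of hull_plate in the frame of drying_stand between 0.024 and 0.032 m and angle between hull_plate's own z axis and vertical below 0.08 rad and contact force between hull_plate and the fingers below 0.1 N and linear speed of hull_plate below 0.02 m/s and angle between the x axis of hull_plate and the x axis of drying_stand, either way round below 0.17 rad), for 0.2 s.
4. then the strip lies in the long holder, let go (horizontal distance between pressing_strip and strip_holder below 0.014 m and z of pressing_strip in the frame of strip_holder between 0.002 and 0.01 m and angle between pressing_strip's own z axis and vertical below 0.08 rad and contact force between pressing_strip and the fingers below 0.1 N and linear speed of pressing_strip below 0.02 m/s and angle between the x axis of pressing_strip and the x axis of strip_holder, either way round below 0.17 rad), for 0.2 s.
At the end, for the whole second after the job is handed in: All rest level, still, let go and fully down in their own places (height within 4 mm), centred within 12 mm (jar), 14 mm (block, strip) or 15 mm (boat plate); long sides of block, plate and strip within 0.17 rad of the place's x axis, either way round; tilt under 0.08 rad (all of step 1 and all of step 2 and all of step 3 and all of step 4); the robot touches nothing.
It fails at once if the jar is tipped over (angle between paint_jar's own z axis and vertical above 0.7 rad).
It also fails if it takes over 128 s, if anything falls off the work surface, if the arm or the gripper's body presses on something with over 40 N, if the wrist force passes 120 N, or if a joint passes its speed limit or range.

## Working session

There is one attempt and no reset: what is moved stays moved. The work goes in short steps, Python scripts to look and compute and a tool call to move; the robot and the scene stay as the last step left them, time stands still between calls to the robot, and variables do not carry over. Pictures are saved under pics/ and viewed, and the job is handed in when it is done.

Besides the shell and the picture viewer there is one more tool, called after "Emit:" by a JSON object that holds its "fn" and its "kwargs". move_arm: Moves the arm, as the interface text tells. Its arguments: {"type":"object","properties":{"moves":{"type":"array","items":{"type":"object","properties":{"x":{"type":"number"},"y":{"type":"number"},"z":{"type":"number"},"ax":{"type":"number"},"ay":{"type":"number"},"az":{"type":"number"},"jaw":{"type":"number"}}}},"grip_force":{"type":"number"}},"required":["moves"]}

```bash
ls; mkdir -p pics
cat > h.py <<'E'
import numpy as np, cv2
from scipy.spatial.transform import Rotation as R
from station import read_state, cams, manip
def snap(n,tag):
    s=cams.snapshot(n); cv2.imwrite(f'pics/{tag}.png',s['img']); np.savez(f'pics/{tag}.npz',**{k:np.array(v) for k,v in s.items()}); return s
def load(tag): return dict(np.load(f'pics/{tag}.npz'))
def rays(s,uv):
    K=np.array(s['intrinsics']);k1=float(s['k1']);uv=np.atleast_2d(np.array(uv,float))
    p=cv2.undistortPoints(uv.reshape(-1,1,2),K,np.array([k1,0,0,0.])).reshape(-1,2)
    V=np.array(s['view']);d=np.c_[p[:,0],-p[:,1],-np.ones(len(p))]
    return -V[:3,:3].T@V[:3,3], d@V[:3,:3]
def onplane(s,uv,z):
    o,d=rays(s,uv); return o+d*((z-o[2])/d[:,2])[:,None]
def cloud(s):
    v,u=np.nonzero(s['range_z']>0); o,d=rays(s,np.c_[u,v]); P=np.zeros((480,640,3)); P[v,u]=o+d*s['range_z'][v,u][:,None]; return P
E
python3 - <<'E'
from h import *
print(read_state())
for n in ['scene','top','wrist']:
    s=snap(n,n+'0'); o,d=rays(s,[[320,240]]); print(n,o,d,s['k1'])
E
```

```text
pics
{'time': 0.0, 'q': array([-1.34750091,  0.61591604, -0.01262112,  1.42492312,  0.00809581,
        1.103416  , -0.04041183]), 'joint_vel': array([ 0.00014026,  0.00061247,  0.00085946, -0.00071863,  0.00064209,
       -0.00132697, -0.00037074]), 'effort': array([-2.97648830e-05, -4.69209909e+01,  2.59295292e-01, -1.71027464e+01,
        9.91753506e-03,  9.58141987e-03, -6.37137873e-06]), 'eef_pos': array([0.16047872, 0.62907248, 0.23013218]), 'eef_rot': array([ 0.19401661,  1.56218295, -0.19810321]), 'contact_force': array([-0.69316423,  0.18972218,  0.54767573]), 'torque': array([-0.0498736 , -0.00118793,  0.04507845]), 'width': 1.0006048633752815}
scene [-0.14086452  0.54704792  0.87886482] [[ 0.58401675 -0.47075832 -0.66142235]] -0.041425856593670575
top [0.34062129 0.0185337  1.24847866] [[ 0.14748609 -0.01116651 -0.98929028]] -0.11087320478146544
wrist [0.09691442 0.64621064 0.37291701] [[ 0.25036342 -0.05770911 -0.96649146]] -0.002138697792303338
```

View pics/top0.png

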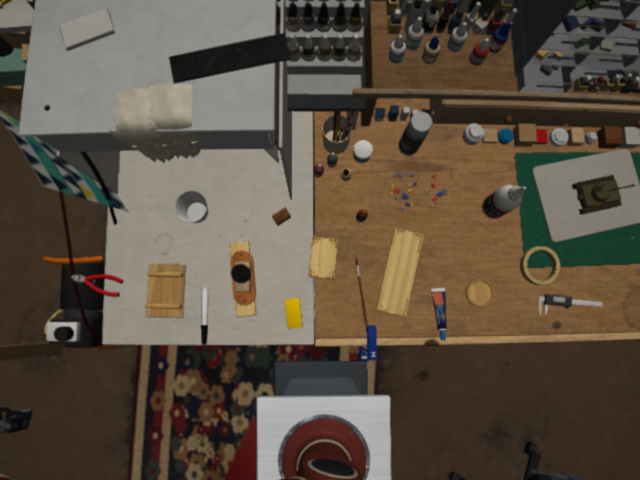

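View pics/scene0.png

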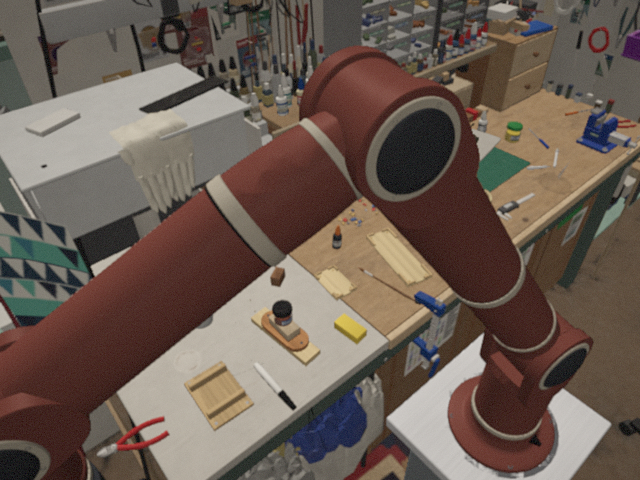

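Run:
```python
from h import *
for n in ['top0','scene0']:
    s=load(n); V=s['view']
    for p in [[0,0,0],[.16,.63,.23],[.6,0,0],[.6,.3,0],[.6,-.3,0]]:
        c=V[:3,:3]@np.array(p)+V[:3,3]; x,y=c[0]/-c[2],-c[1]/-c[2]; r=x*x+y*y; k=1+s['k1']*r; K=s['intrinsics']
        print(n,p,K[0,0]*x*k+K[0,2],K[1,1]*y*k+K[1,2])
s=load('top0')
img=s['img'][130:350,130:520]; cv2.imwrite('pics/c.png',cv2.resize(img,None,fx=2,fy=2,interpolation=cv2.INTER_CUBIC))
P=cloud(s)
for uv in [(242,271),(243,290),(238,250),(243,310),(166,290),(323,258),(400,270),(479,293),(292,312),(280,200),(287,90)]: print(uv,P[uv[1],uv[0]].round(4),s['range_z'][uv[1],uv[0]])
```

```text
top0 [0, 0, 0] 323.5581354004867 459.9724336545604
top0 [0.16, 0.63, 0.23] 11.754943166352746 405.8086883318161
top0 [0.6, 0, 0] 321.5874075549657 210.71637602321601
top0 [0.6, 0.3, 0] 200.5883968275901 211.47567962276915
top0 [0.6, -0.3, 0] 441.50932157349666 210.45967665995232
scene0 [0, 0, 0] 499.23839063890546 421.20714140529367
scene0 [0.16, 0.63, 0.23] 115.96724528908797 551.9650998937715
scene0 [0.6, 0, 0] 305.68451805233076 259.61210052123926
scene0 [0.6, 0.3, 0] 205.63312049566895 317.7615403378221
scene0 [0.6, -0.3, 0] 385.59203396445184 213.13125438450473
(242, 271) [0.4428 0.1811 0.0983] 1.1500919
(243, 290) [0.4028 0.1857 0.0464] 1.1964537
(238, 250) [0.5009 0.2029 0.0171] 1.237518
(243, 310) [0.3567 0.1892 0.0181] 1.218552
(166, 290) [0.4056 0.3793 0.0055] 1.2331263
(323, 258) [ 0.4819 -0.0025  0.0031] 1.2534461
(400, 270) [ 0.451  -0.1903  0.0045] 1.252193
(479, 293) [ 0.3927 -0.3853  0.0037] 1.2498715
(292, 312) [0.3513 0.0723 0.024 ] 1.2145938
(280, 200) [0.6268 0.1027 0.0034] 1.2691227
(287, 90) [0.8078 0.0738 0.239 ] 1.058889
```

View pics/c.png

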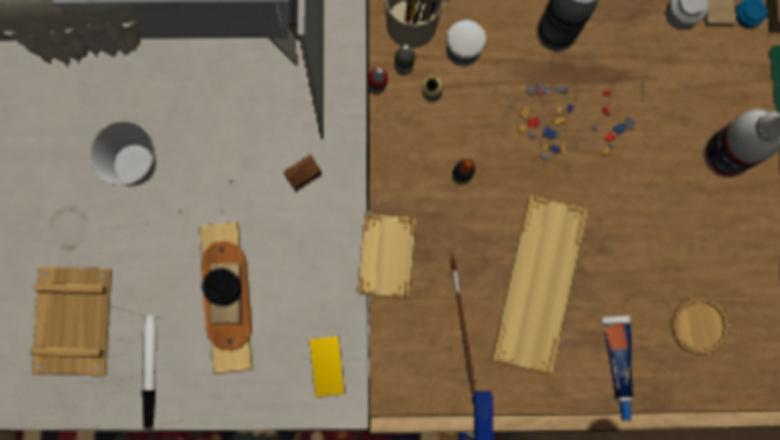

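View pics/wrist0.png

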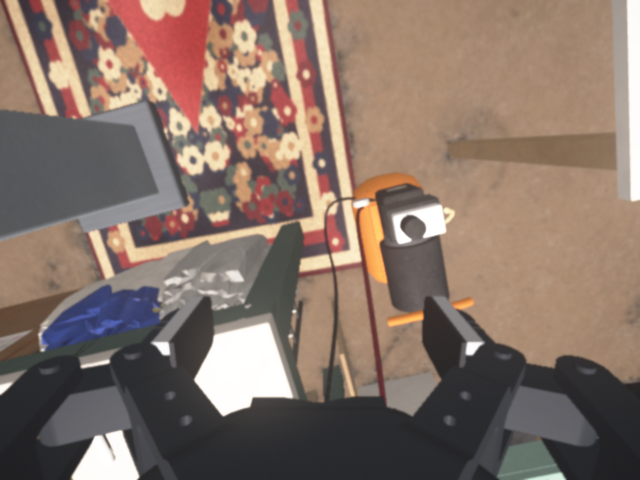

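```bash
cat > seg.py <<'E'
from h import *
s=load('top0'); hsv=cv2.cvtColor(s['img'],cv2.COLOR_BGR2HSV); lab=cv2.cvtColor(s['img'],cv2.COLOR_BGR2LAB)
for n,uv in dict(cradle=(323,258),holder=(400,270),bench=(345,250),benchb=(420,280),saucer=(479,293),stand=(166,290),grey=(210,250),strip=(238,246),strip2=(243,310),plate=(243,298),plate2=(246,258),block=(250,285),yel=(292,312)).items():
    print(n,hsv[uv[1],uv[0]],lab[uv[1],uv[0]])
E
python3 seg.py
```

```text
cradle [ 20 119 188] [170 131 162]
holder [ 20 122 180] [162 132 162]
bench [ 15 129 115] [ 99 136 150]
benchb [ 16 132 126] [109 136 152]
saucer [ 17 141 150] [130 136 160]
stand [ 17 140 142] [123 136 158]
grey [ 18  30 155] [157 129 135]
strip [ 20 120 183] [166 131 162]
strip2 [ 20 122 182] [165 131 163]
plate [ 13 180 129] [ 97 146 160]
plate2 [ 13 185 143] [106 149 164]
block [ 14 141  85] [ 70 136 146]
yel [ 24 250 188] [165 129 196]
```

```bash
cat > seg.py <<'E'
from h import *
s=load('top0'); hsv=cv2.cvtColor(s['img'],cv2.COLOR_BGR2HSV).astype(int); 
H,S,Vv=hsv[...,0],hsv[...,1],hsv[...,2]
def comp(m,uv,name,z,k=3):
    m=m.astype(np.uint8)
    if k: m=cv2.morphologyEx(m,cv2.MORPH_OPEN,np.ones((k,k)))
    n,l,st,_=cv2.connectedComponentsWithStats(m); i=l[uv[1],uv[0]]
    if not i: print(name,'none');return
    mm=(l==i).astype(np.uint8); c=max(cv2.findContours(mm,0,cv2.CHAIN_APPROX_NONE)[0],key=cv2.contourArea)[:,0]
    mm=cv2.drawContours(np.zeros_like(mm),[c[:,None]],-1,1,-1)
    W=onplane(s,c,z)[:,:2]; f,cc=(cv2.minAreaRect((W*1000).astype(np.float32))[k] for k in (0,1)); a=cv2.minAreaRect((W*1000).astype(np.float32))[2]
    v,u=np.nonzero(mm); A=onplane(s,np.c_[u,v],z)[:,:2]; cov=np.cov((A-A.mean(0)).T); e,E=np.linalg.eigh(cov); 
    ax=E[:,1]*np.sign(E[0,1]); print(name,'rect c',np.round(f,1),'size',np.round(cc,1),a.__round__(1),'| centroid',(A.mean(0)*1000).round(1),'axis deg',np.degrees(np.arctan2(ax[1],ax[0])).round(1),'sq',np.sqrt(e*12).round(4))
    ov[l==i]=(0,0,255)
ov=s['img'].copy()
wood=(H>=12)&(H<=24)&(S>90)
comp(wood&(Vv>150),(323,258),'cradle',.009)
comp(wood&(Vv>150),(400,270),'holder',.009)
comp(wood&(Vv>132),(479,293),'saucer',.010)
comp(wood&(S>85),(166,290),'stand',.010)
comp((H>=12)&(H<=24)&(S>85),(238,246),'stripall',.016)
comp((S>155)&(H<17),(246,258),'plate',.028,0)
comp((Vv<50),(242,271),'lid',.096)
cv2.imwrite('pics/ov.png',cv2.resize(ov[130:350,130:520],None,fx=2,fy=2,interpolation=cv2.INTER_NEAREST))
E
python3 seg.py
```

```text
cradle rect c [483.9  -2.3] size [61.2 94.7] 84.6 | centroid [482.4  -2. ] axis deg -6.0 sq [0.0572 0.0877]
holder rect c [ 447.8 -189.2] size [ 71.3 205.3] 75.7 | centroid [ 445.3 -187.8] axis deg -14.0 sq [0.0684 0.1966]
saucer rect c [ 393.1 -383.9] size [58.9 55.1] 44.2 | centroid [ 392.6 -383.7] axis deg 31.4 sq [0.0502 0.0518]
stand rect c [405.3 379.9] size [ 90.4 128.1] 88.1 | centroid [405.3 379.1] axis deg -0.5 sq [0.0881 0.1256]
stripall rect c [432.9 190.9] size [179.   55.5] 5.3 | centroid [429.7 189.7] axis deg 5.6 sq [0.0527 0.1876]
plate rect c [433.9 189.1] size [128.   50.7] 5.1 | centroid [430.1 186.8] axis deg 5.3 sq [0.0537 0.1516]
lid rect c [437.4 184.8] size [38.5 38.3] 0.5 | centroid [437.8 184.7] axis deg 59.7 sq [0.0342 0.0372]
```

View pics/ov.png

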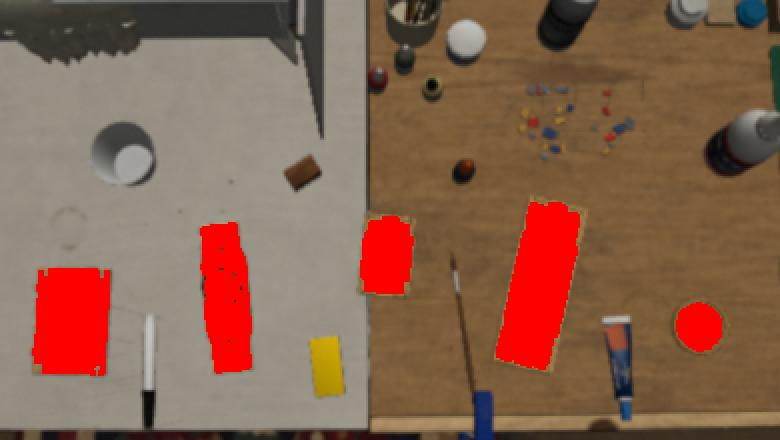

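```bash
cat >> h.py <<'E'
def plan(x,y,z,jawdeg,st=None):
    """jawdeg: world direction of tool y (mod 180), tool x straight down"""
    st=st or read_state(); R0=R.from_rotvec(st['eef_rot']).as_matrix(); p=np.array(st['eef_pos'])
    best=None
    for j in (jawdeg,jawdeg+180):
        a=np.radians(j); X=np.array([0,0,-1.]);Y=np.array([np.cos(a),np.sin(a),0]);T=np.c_[X,Y,np.cross(X,Y)]
        rv=R.from_matrix(R0.T@T).as_rotvec()
        if best is None or np.linalg.norm(rv)<np.linalg.norm(best): best=rv
    print('t',round(float(st['time']),2),'pos',p.round(4),'toolY',R0[:,1].round(3),'toolZ',R0[:,2].round(3),'w',round(float(st['width']),3),'q7',round(float(st['q'][6]),2))
    print('shift',(R0.T@(np.array([x,y,z])-p)).round(4),'turn',best.round(4))
E
python3 - <<'E'
from h import *
plan(.41,.187,.30,95.3)
plan(.41,.187,.30,5.3)
E
```

```text
t 0.15 pos [0.1605 0.6293 0.2304] toolY [ 0.247  0.969 -0.002] toolZ [ 0.969 -0.247 -0.   ] w 0.999 q7 -0.04
shift [-0.0689 -0.367   0.3511] turn [-0.3422 -0.0004  0.0019]
t 0.15 pos [0.1605 0.6293 0.2304] toolY [ 0.247  0.969 -0.002] toolZ [ 0.969 -0.247 -0.   ] w 0.999 q7 -0.04
shift [-0.0689 -0.367   0.3511] turn [1.2286e+00 1.2000e-03 1.7000e-03]
```

Emit:
{"fn": "move_arm", "kwargs": {"moves": [{"x": -0.07, "y": -0.05, "z": 0.04, "ax": -0.1}, {"x": -0.07, "y": -0.367, "z": 0.345, "ax": -0.342}, {"x": -0.07, "y": -0.367, "z": 0.345, "ax": -0.342}, {"x": -0.07, "y": -0.367, "z": 0.345, "ax": -0.342}, {"x": -0.07, "y": -0.367, "z": 0.345, "ax": -0.342}, {"x": -0.07, "y": -0.367, "z": 0.345, "ax": -0.342}, {"x": -0.07, "y": -0.367, "z": 0.345, "ax": -0.342}, {"x": -0.07, "y": -0.367, "z": 0.345, "ax": -0.342}, {"x": -0.07, "y": -0.367, "z": 0.345, "ax": -0.342}, {"x": -0.07, "y": -0.367, "z": 0.345, "ax": -0.342}]}}

```text
$.moves[0]: bad value
```

Emit:
{"fn": "move_arm", "kwargs": {"moves": [{}, {}, {}, {}, {}]}}

```text
$.moves[0]: bad value
```

Run:
```python
from h import *
snap('wrist','w1')
plan(.437,.185,.30,95.3)
```

```text
t 0.2 pos [0.1606 0.6294 0.2306] toolY [ 0.247  0.969 -0.002] toolZ [ 0.969 -0.247  0.   ] w 0.996 q7 -0.04
shift [-0.0688 -0.3624  0.3777] turn [-3.422e-01 -2.000e-04  1.600e-03]
```

View pics/w1.png

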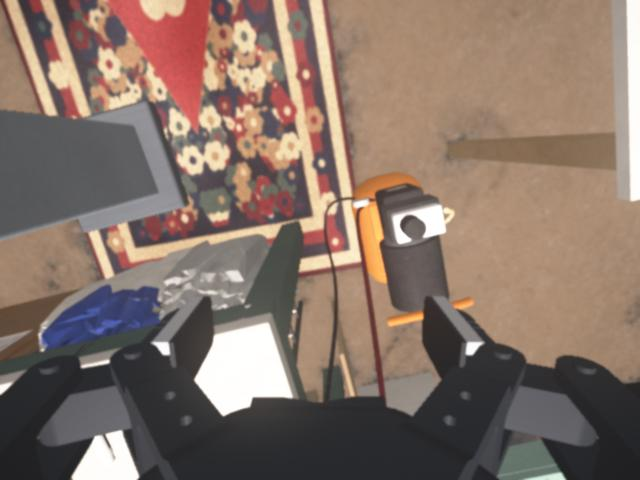

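All keys are needed in each row.

Emit:
{"fn": "move_arm", "kwargs": {"moves": [{"x": -0.07, "y": -0.05, "z": 0.04, "ax": -0.1, "ay": 0, "az": 0, "jaw": -1}, {"x": -0.07, "y": -0.367, "z": 0.345, "ax": -0.342, "ay": 0, "az": 0, "jaw": -1}, {"x": -0.07, "y": -0.367, "z": 0.345, "ax": -0.342, "ay": 0, "az": 0, "jaw": -1}, {"x": -0.07, "y": -0.367, "z": 0.345, "ax": -0.342, "ay": 0, "az": 0, "jaw": -1}, {"x": -0.07, "y": -0.367, "z": 0.345, "ax": -0.342, "ay": 0, "az": 0, "jaw": -1}, {"x": -0.07, "y": -0.367, "z": 0.345, "ax": -0.342, "ay": 0, "az": 0, "jaw": -1}, {"x": -0.07, "y": -0.367, "z": 0.345, "ax": -0.342, "ay": 0, "az": 0, "jaw": -1}, {"x": -0.07, "y": -0.367, "z": 0.345, "ax": -0.342, "ay": 0, "az": 0, "jaw": -1}, {"x": -0.07, "y": -0.367, "z": 0.345, "ax": -0.342, "ay": 0, "az": 0, "jaw": -1}, {"x": -0.07, "y": -0.367, "z": 0.345, "ax": -0.342, "ay": 0, "az": 0, "jaw": -1}]}}

```text
time: 1.2
eef_pos: [0.3945, 0.2055, 0.3002]
eef_rot: [-0.072, 1.569, 0.073]
contact_force: [0.1, 0.5, 0.5]
width: 1.001
```

Emit:
{"fn": "move_arm", "kwargs": {"moves": [{"x": 0, "y": 0, "z": 0, "ax": 0, "ay": 0, "az": 0, "jaw": -1}, {"x": 0, "y": 0, "z": 0, "ax": 0, "ay": 0, "az": 0, "jaw": -1}]}}

```text
time: 1.4
eef_pos: [0.3943, 0.2063, 0.2999]
eef_rot: [-0.069, 1.57, 0.07]
contact_force: [-0.5, 1.5, -0.1]
width: 1.0
```

Run:
```python
from h import *
snap('wrist','w1')
plan(.437,.185,.30,95.3)
```

```text
t 1.45 pos [0.3935 0.2078 0.2997] toolY [-0.092  0.996  0.001] toolZ [ 0.996  0.092 -0.001] w 0.997 q7 1.14
shift [-0.0003 -0.0267  0.0412] turn [-0.0002 -0.0006 -0.0006]
```

View pics/w1.png

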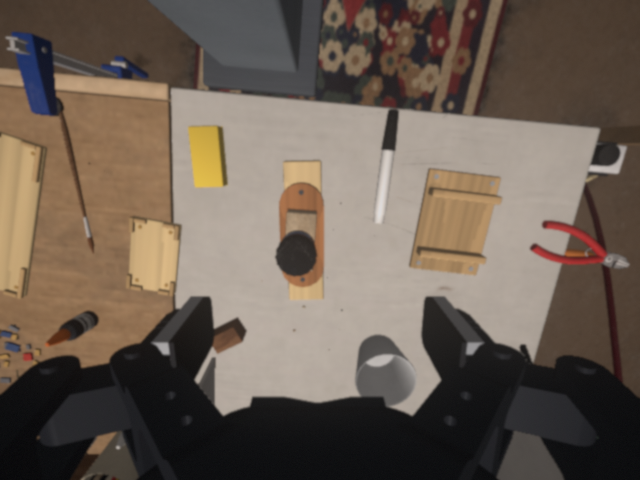

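```bash
cat > m1.py <<'E'
from h import *
s=load('w1'); hsv=cv2.cvtColor(s['img'],cv2.COLOR_BGR2HSV).astype(int); H,S,Vv=hsv[...,0],hsv[...,1],hsv[...,2]
for n,uv in dict(strip=(302,172),strip2=(306,292),plate=(290,200),block=(302,224),blockside=(300,212),stand=(455,230),cr=(155,255),lid=(297,250)).items(): print(n,hsv[uv[1],uv[0]])
def comp(m,uv,name,z,k=3):
    m=m.astype(np.uint8)
    if k: m=cv2.morphologyEx(m,cv2.MORPH_OPEN,np.ones((k,k)))
    n,l,st,_=cv2.connectedComponentsWithStats(m); i=l[uv[1],uv[0]]
    if not i: print(name,'none');return
    c=max(cv2.findContours((l==i).astype(np.uint8),0,cv2.CHAIN_APPROX_NONE)[0],key=cv2.contourArea)[:,0]
    W=onplane(s,c,z)[:,:2]; r=cv2.minAreaRect((W*1000).astype(np.float32)); ci=cv2.minEnclosingCircle((W*1000).astype(np.float32))
    print(name,np.round(r[0],1),np.round(r[1],1),round(r[2],1),'circ',np.round(ci[0],1),round(ci[1],1))
    ov[l==i]=(0,0,255)
ov=s['img'].copy()
wood=(H>=10)&(H<=24)
comp(wood&(S>75),(302,172),'stack',.016)
comp((S>150)&(H<=15),(290,200),'plate',.028,0)
comp((Vv<70),(297,250),'lid',.096)
comp(wood&(S>75),(455,230),'stand',.008)
comp(wood&(S>75)&(Vv>150),(155,255),'cradle',.006)
cv2.imwrite('pics/ov.png',ov)
cv2.imwrite('pics/c.png',cv2.resize(s['img'][140:320,220:380],None,fx=4,fy=4,interpolation=cv2.INTER_CUBIC)[:600])
E
python3 m1.py
```

```text
strip [ 18  96 208]
strip2 [ 18  97 213]
plate [ 12 140 166]
block [ 16  80 163]
blockside [16 75 99]
stand [ 16 110 167]
cr [ 18 100 210]
lid [11 41 50]
stack [435.4 190.1] [178.1  54.6] 5.2 circ [435.  193.2] 90.9
plate none
lid [436.9 188.1] [45.5 39.6] 5.0 circ [436.8 188.1] 23.4
stand [407.7 385. ] [ 97.  128.4] 88.1 circ [407.6 381. ] 77.1
cradle [487.   -4.1] [ 69.6 101.2] 86.7 circ [485.8  -4.3] 54.4
```

View pics/ov.png

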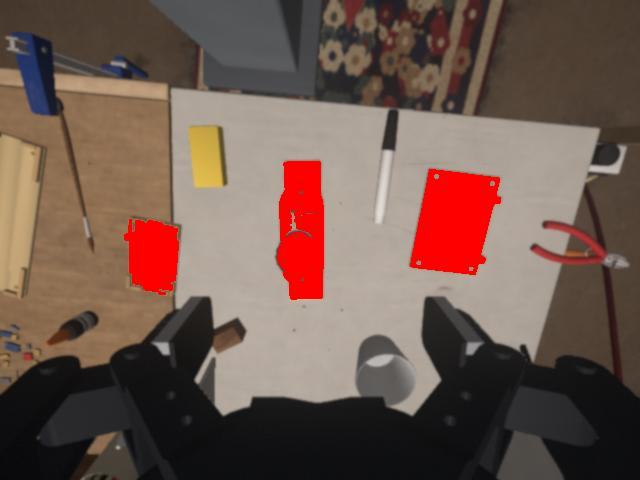

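View pics/c.png

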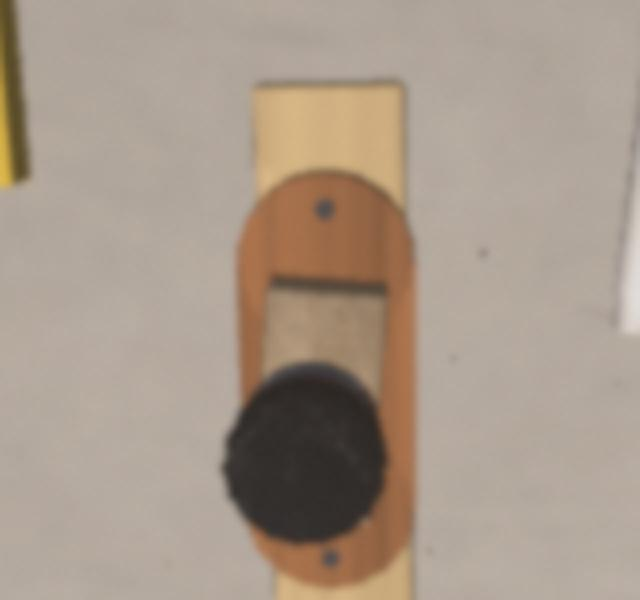

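Run:
```python
from h import *
plan(.437,.187,.30,95.3)
plan(.437,.187,.068,95.3)
```

```text
t 1.45 pos [0.3935 0.2078 0.2997] toolY [-0.092  0.996  0.001] toolZ [ 0.996  0.092 -0.001] w 0.997 q7 1.14
shift [-0.0003 -0.0248  0.0414] turn [-0.0002 -0.0006 -0.0006]
t 1.45 pos [0.3935 0.2078 0.2997] toolY [-0.092  0.996  0.001] toolZ [ 0.996  0.092 -0.001] w 0.997 q7 1.14
shift [ 0.2317 -0.0249  0.0415] turn [-0.0002 -0.0006 -0.0006]
```

Emit:
{"fn": "move_arm", "kwargs": {"moves": [{"x": 0.0, "y": -0.025, "z": 0.041, "ax": 0, "ay": 0, "az": 0, "jaw": -1}, {"x": 0.05, "y": -0.025, "z": 0.041, "ax": 0, "ay": 0, "az": 0, "jaw": -1}, {"x": 0.09, "y": -0.025, "z": 0.041, "ax": 0, "ay": 0, "az": 0, "jaw": -1}, {"x": 0.13, "y": -0.025, "z": 0.041, "ax": 0, "ay": 0, "az": 0, "jaw": -1}, {"x": 0.13, "y": -0.025, "z": 0.041, "ax": 0, "ay": 0, "az": 0, "jaw": -1}, {"x": 0.13, "y": -0.025, "z": 0.041, "ax": 0, "ay": 0, "az": 0, "jaw": -1}]}}

```text
time: 2.05
eef_pos: [0.4366, 0.1879, 0.17]
eef_rot: [-0.075, 1.571, 0.075]
contact_force: [0.2, 0.1, 0.6]
width: 1.002
```

Run:
```python
from h import *
plan(.437,.187,.068,95.3)
snap('wrist','w2')
```

```text
t 2.05 pos [0.4366 0.1879 0.17  ] toolY [-0.095  0.995  0.   ] toolZ [ 0.995  0.095 -0.001] w 1.002 q7 1.24
shift [ 0.102  -0.001   0.0004] turn [ 0.0027 -0.001  -0.0003]
```

View pics/w2.png

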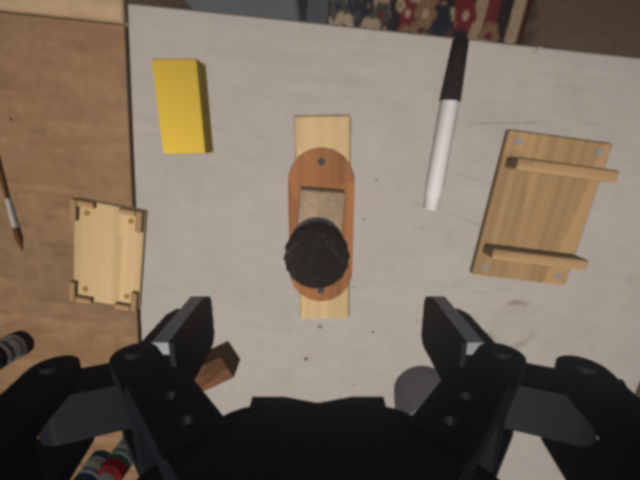

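Run:
```python
from h import *
s=load('w2'); g=cv2.cvtColor(s['img'],cv2.COLOR_BGR2HSV)[...,2]
n,l,st,c=cv2.connectedComponentsWithStats((g<75).astype(np.uint8)); i=l[250,317]; print(st[i],c[i])
cc=max(cv2.findContours((l==i).astype(np.uint8),0,1)[0],key=len)[:,0]
W=(onplane(s,cc,.096)*1000)[:,:2].astype(np.float32); print(cv2.minEnclosingCircle(W), cv2.fitEllipse(W), W.min(0),W.max(0))
P=cloud(s); print(P[255,317],P[210,320])
```

```text
[ 285  219   64   72 3388] [316.42414404 253.62868949]
((438.7980651855469, 188.13668823242188), 24.351451873779297) ((438.2815856933594, 187.7181396484375), (39.94563293457031, 46.45683670043945), 96.32196044921875) [414.49432 167.4246 ] [462.70935 208.31349]
[0.43856196 0.18811311 0.09591874] [0.41700055 0.18838549 0.0496581 ]
```

Emit:
{"fn": "move_arm", "kwargs": {"moves": [{"x": 0.04, "y": 0, "z": 0, "ax": 0, "ay": 0, "az": 0, "jaw": -1}, {"x": 0.08, "y": 0, "z": 0, "ax": 0, "ay": 0, "az": 0, "jaw": -1}, {"x": 0.1, "y": 0, "z": 0, "ax": 0, "ay": 0, "az": 0, "jaw": -1}, {"x": 0.1, "y": 0, "z": 0, "ax": 0, "ay": 0, "az": 0, "jaw": -1}]}}

```text
time: 2.5
eef_pos: [0.437, 0.1869, 0.0696]
eef_rot: [-0.073, 1.571, 0.073]
contact_force: [-0.4, 0.3, 0.3]
width: 1.0
```

Emit:
{"fn": "move_arm", "kwargs": {"grip_force": 35, "moves": [{"x": 0, "y": 0, "z": 0.003, "ax": 0, "ay": 0, "az": 0, "jaw": -1}, {"x": 0, "y": 0.001, "z": 0.003, "ax": 0, "ay": 0, "az": 0, "jaw": -0.1}, {"x": 0, "y": 0.001, "z": 0.003, "ax": 0, "ay": 0, "az": 0, "jaw": 0.05}, {"x": 0, "y": 0.001, "z": 0.003, "ax": 0, "ay": 0, "az": 0, "jaw": 0.2}, {"x": 0, "y": 0.001, "z": 0.003, "ax": 0, "ay": 0, "az": 0, "jaw": 0.5}, {"x": 0, "y": 0.001, "z": 0.003, "ax": 0, "ay": 0, "az": 0, "jaw": 1}, {"x": 0, "y": 0.001, "z": 0.003, "ax": 0, "ay": 0, "az": 0, "jaw": 1}, {"x": 0, "y": 0.001, "z": 0.003, "ax": 0, "ay": 0, "az": 0, "jaw": 1}]}}

```text
time: 3.3
eef_pos: [0.4406, 0.1878, 0.0711]
eef_rot: [-0.072, 1.568, 0.073]
contact_force: [-1.2, -0.7, 6.9]
width: 0.481
```

Run:
```python
from h import *
plan(.437,.187,.2,95.3)
snap('scene','s2');snap('wrist','w3')
i=np.hstack([cv2.resize(load('s2')['img'][250:400,200:400],(400,300)),cv2.resize(load('w3')['img'],(400,300))]);cv2.imwrite('pics/j.png',i)
```

```text
t 3.3 pos [0.4406 0.1878 0.0711] toolY [-0.092  0.996  0.001] toolZ [0.996 0.092 0.002] w 0.481 q7 1.25
shift [-0.1289 -0.0004 -0.0034] turn [-0.0005  0.0021 -0.0008]
```

View pics/j.png

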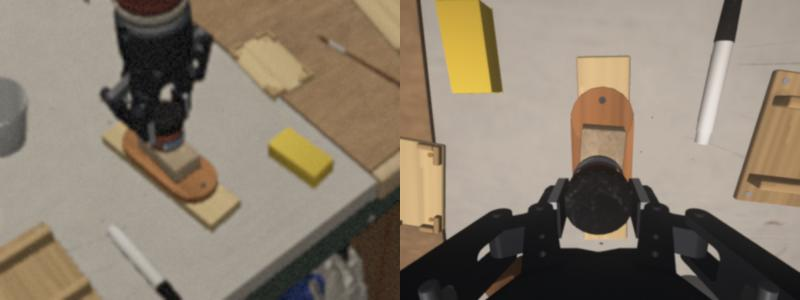

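Emit:
{"fn": "move_arm", "kwargs": {"moves": [{"x": -0.005, "y": 0, "z": 0, "ax": 0, "ay": 0, "az": 0, "jaw": 1}, {"x": -0.015, "y": 0, "z": 0, "ax": 0, "ay": 0, "az": 0, "jaw": 1}, {"x": -0.03, "y": 0, "z": 0, "ax": 0, "ay": 0, "az": 0, "jaw": 1}, {"x": -0.05, "y": 0, "z": 0, "ax": 0, "ay": 0, "az": 0, "jaw": 1}, {"x": -0.07, "y": 0, "z": 0, "ax": 0, "ay": 0, "az": 0, "jaw": 1}, {"x": -0.09, "y": 0, "z": 0, "ax": 0, "ay": 0, "az": 0, "jaw": 1}, {"x": -0.1, "y": 0, "z": 0, "ax": 0, "ay": 0, "az": 0, "jaw": 1}]}}

```text
time: 4.1
eef_pos: [0.4406, 0.1878, 0.1719]
eef_rot: [-0.071, 1.567, 0.073]
contact_force: [1.1, -0.2, -1.1]
width: 0.479
```

Run:
```python
from h import *
plan(.394,-.384,.19,95.3)
plan(.394,-.384,.19,60)
snap('wrist','w4');snap('scene','s4')
i=np.hstack([cv2.resize(load('s4')['img'][220:370,200:400],(400,300)),cv2.resize(load('w4')['img'],(400,300))]);cv2.imwrite('pics/j.png',i)
```

```text
t 4.1 pos [0.4406 0.1878 0.1719] toolY [-0.092  0.996  0.001] toolZ [0.996 0.092 0.003] w 0.479 q7 1.24
shift [-0.019  -0.5651 -0.099 ] turn [-0.0003  0.0029 -0.001 ]
t 4.1 pos [0.4406 0.1878 0.1719] toolY [-0.092  0.996  0.001] toolZ [0.996 0.092 0.003] w 0.479 q7 1.24
shift [-0.019  -0.5651 -0.099 ] turn [ 0.6158  0.0025 -0.0019]
```

View pics/j.png

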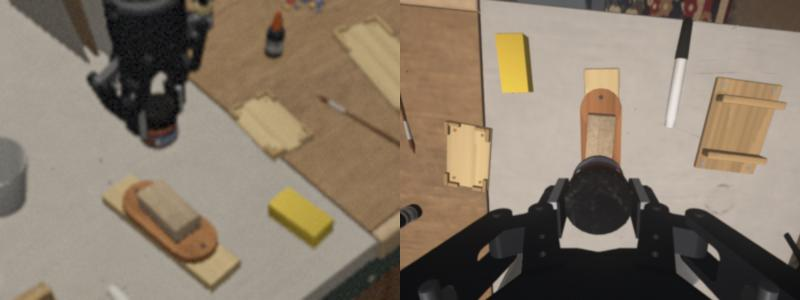

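Emit:
{"fn": "move_arm", "kwargs": {"moves": [{"x": -0.018, "y": -0.02, "z": 0.003, "ax": 0, "ay": 0, "az": 0, "jaw": 1}, {"x": -0.018, "y": -0.05, "z": 0.008, "ax": 0.05, "ay": 0, "az": 0, "jaw": 1}, {"x": -0.018, "y": -0.09, "z": 0.012, "ax": 0.1, "ay": 0, "az": 0, "jaw": 1}, {"x": -0.018, "y": -0.13, "z": 0.015, "ax": 0.15, "ay": 0, "az": 0, "jaw": 1}, {"x": -0.018, "y": -0.17, "z": 0.018, "ax": 0.2, "ay": 0, "az": 0, "jaw": 1}, {"x": -0.018, "y": -0.21, "z": 0.018, "ax": 0.25, "ay": 0, "az": 0, "jaw": 1}, {"x": -0.018, "y": -0.25, "z": 0.015, "ax": 0.3, "ay": 0, "az": 0, "jaw": 1}, {"x": -0.018, "y": -0.29, "z": 0.012, "ax": 0.35, "ay": 0, "az": 0, "jaw": 1}, {"x": -0.018, "y": -0.33, "z": 0.002, "ax": 0.4, "ay": 0, "az": 0, "jaw": 1}, {"x": -0.018, "y": -0.37, "z": -0.01, "ax": 0.45, "ay": 0, "az": 0, "jaw": 1}]}}

```text
time: 5.2
eef_pos: [0.4633, -0.1831, 0.1867]
eef_rot: [0.282, 1.554, -0.282]
contact_force: [-0.4, -0.3, 0.5]
width: 0.481
```

Run:
```python
from h import *
plan(.394,-.384,.19,60)
```

```text
t 5.2 pos [ 0.4633 -0.1831  0.1867] toolY [ 0.352  0.936 -0.   ] toolZ [ 0.936 -0.352 -0.002] w 0.481 q7 1.67
shift [-0.0033 -0.2125  0.0057] turn [ 0.1643 -0.002   0.0003]
```

Emit:
{"fn": "move_arm", "kwargs": {"moves": [{"x": -0.003, "y": -0.03, "z": 0.001, "ax": 0.03, "ay": 0, "az": 0, "jaw": 1}, {"x": -0.003, "y": -0.07, "z": 0.002, "ax": 0.07, "ay": 0, "az": 0, "jaw": 1}, {"x": -0.003, "y": -0.1, "z": 0.003, "ax": 0.11, "ay": 0, "az": 0, "jaw": 1}, {"x": -0.003, "y": -0.12, "z": 0.004, "ax": 0.16, "ay": 0, "az": 0, "jaw": 1}, {"x": -0.003, "y": -0.13, "z": 0.006, "ax": 0.164, "ay": 0, "az": 0, "jaw": 1}, {"x": -0.003, "y": -0.13, "z": 0.006, "ax": 0.164, "ay": 0, "az": 0, "jaw": 1}]}}

```text
time: 5.8
eef_pos: [0.424, -0.3062, 0.1903]
eef_rot: [0.41, 1.532, -0.41]
contact_force: [-0.4, -1.0, -0.7]
width: 0.477
```

Run:
```python
from h import *
plan(.394,-.384,.17,60)
snap('wrist','w5')
```

```text
t 5.8 pos [ 0.424  -0.3062  0.1903] toolY [ 0.499  0.866 -0.   ] toolZ [ 0.866 -0.499 -0.001] w 0.477 q7 1.79
shift [ 0.0203 -0.0824  0.0129] turn [ 0.0008 -0.0007  0.0002]
```

View pics/w5.png

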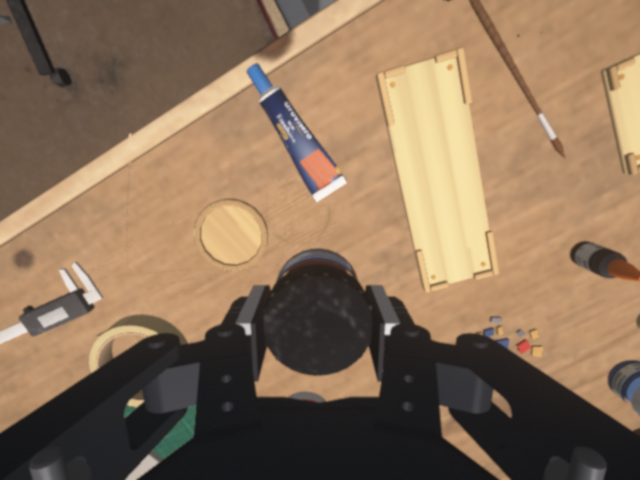

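Run:
```python
from h import *
s=load('w5'); hsv=cv2.cvtColor(s['img'],cv2.COLOR_BGR2HSV).astype(int); print(hsv[232,232],hsv[232,198],hsv[265,270],hsv[150,430])
for z,uv in [(.010,[[194,232],[268,232],[232,195],[232,270]])]:
    W=onplane(s,uv,z);print(W.round(4))
m=((hsv[...,2]>175)&(hsv[...,0]>=16)&(hsv[...,0]<28)&(hsv[...,1]>95)).astype(np.uint8)
n,l,st,c=cv2.connectedComponentsWithStats(m); i=l[232,232]; print(st[i],c[i]); cc=max(cv2.findContours((l==i).astype(np.uint8),0,1)[0],key=len)[:,0]
W=(onplane(s,cc,.006)*1000)[:,:2].astype(np.float32); print(cv2.minEnclosingCircle(W),W.min(0),W.max(0))
i=l[150,430]; print(st[i]); cc=max(cv2.findContours((l==i).astype(np.uint8),0,1)[0],key=len)[:,0]
W=(onplane(s,cc,.009)*1000)[:,:2].astype(np.float32); print(cv2.minAreaRect(W))
cv2.imwrite('pics/c.png',cv2.resize(s['img'][180:290,170:300],None,fx=5,fy=5,interpolation=cv2.INTER_CUBIC))
```

```text
[ 17 107 226] [ 16 110 201] [ 15 104 192] [ 22  82 246]
[[ 0.3759 -0.4127  0.01  ]
 [ 0.4112 -0.3518  0.01  ]
 [ 0.3647 -0.3619  0.01  ]
 [ 0.4259 -0.4027  0.01  ]]
[ 193  200   74   71 3883] [230.51326294 234.35178985]
((396.9689636230469, -386.770263671875), 35.74989700317383) [ 361.23505 -421.55185] [ 431.93137 -351.60168]
[     0      0    640    480 299734]
((482.68505859375, -335.1929016113281), (755.83935546875, 493.9073181152344), 59.90022659301758)
```

View pics/c.png

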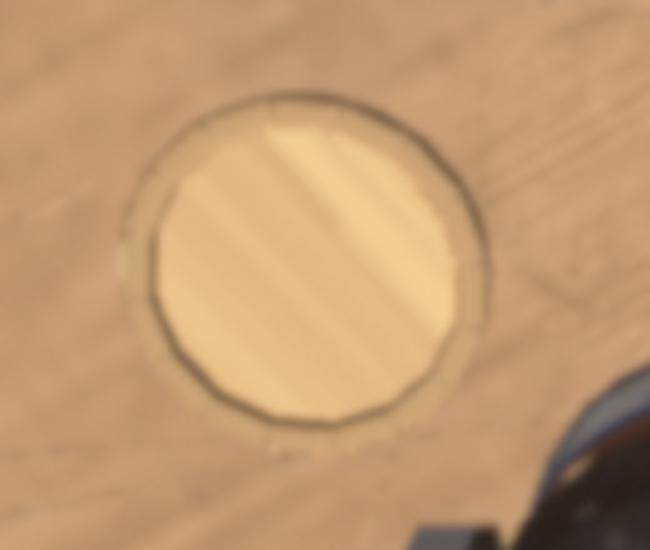

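Run:
```python
from h import *
s=load('w5');print(onplane(s,[[231.4,234]],.005),onplane(s,[[231.2,233.8]],.010))
plan(.3955,-.385,.19,60)
```

```text
[[ 0.39580691 -0.38474467  0.005     ]] [[ 0.39511324 -0.38309248  0.01      ]]
t 5.85 pos [ 0.4246 -0.3046  0.1903] toolY [0.497 0.868 0.001] toolZ [ 0.868 -0.497 -0.001] w 0.483 q7 1.79
shift [ 0.0002 -0.0842  0.0147] turn [ 0.0031 -0.0011 -0.001 ]
```

Emit:
{"fn": "move_arm", "kwargs": {"moves": [{"x": 0, "y": -0.03, "z": 0.005, "ax": 0, "ay": 0, "az": 0, "jaw": 1}, {"x": 0, "y": -0.06, "z": 0.012, "ax": 0, "ay": 0, "az": 0, "jaw": 1}, {"x": 0, "y": -0.083, "z": 0.014, "ax": 0, "ay": 0, "az": 0, "jaw": 1}, {"x": 0.03, "y": -0.083, "z": 0.014, "ax": 0, "ay": 0, "az": 0, "jaw": 1}, {"x": 0.07, "y": -0.083, "z": 0.014, "ax": 0, "ay": 0, "az": 0, "jaw": 1}, {"x": 0.11, "y": -0.083, "z": 0.014, "ax": 0, "ay": 0, "az": 0, "jaw": 1}, {"x": 0.14, "y": -0.083, "z": 0.014, "ax": 0, "ay": 0, "az": 0, "jaw": 1}, {"x": 0.145, "y": -0.083, "z": 0.014, "ax": 0, "ay": 0, "az": 0, "jaw": 1}, {"x": 0.145, "y": -0.083, "z": 0.014, "ax": 0, "ay": 0, "az": 0, "jaw": 1}, {"x": 0.145, "y": -0.083, "z": 0.014, "ax": 0, "ay": 0, "az": 0, "jaw": 1}]}}

```text
time: 6.85
eef_pos: [0.3965, -0.3848, 0.0473]
eef_rot: [0.407, 1.529, -0.408]
contact_force: [0.7, -1.0, -0.2]
width: 0.481
```

Run:
```python
from h import *
plan(.3955,-.385,.027,60)
snap('wrist','w6')
```

```text
t 6.85 pos [ 0.3965 -0.3848  0.0473] toolY [ 0.497  0.868 -0.   ] toolZ [ 0.868 -0.497  0.003] w 0.481 q7 2.01
shift [ 0.0203 -0.0006 -0.0008] turn [0.0033 0.003  0.0003]
```

View pics/w6.png

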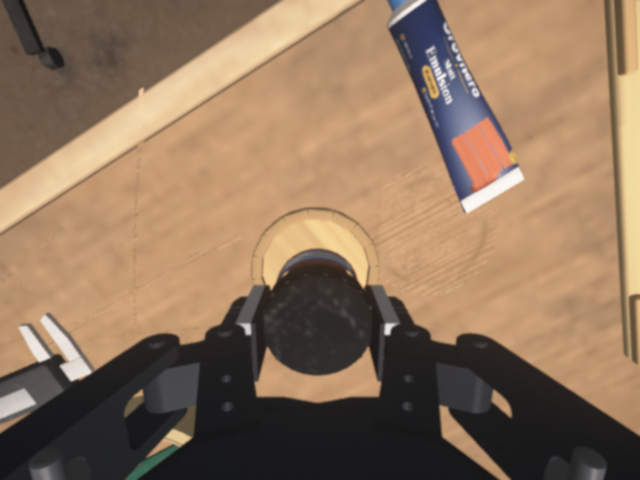

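Emit:
{"fn": "move_arm", "kwargs": {"moves": [{"x": 0.008, "y": 0, "z": -0.001, "ax": 0, "ay": 0, "az": 0, "jaw": 1}, {"x": 0.014, "y": 0, "z": -0.001, "ax": 0, "ay": 0, "az": 0, "jaw": 1}, {"x": 0.017, "y": 0, "z": -0.001, "ax": 0, "ay": 0, "az": 0, "jaw": 1}, {"x": 0.019, "y": 0, "z": -0.001, "ax": 0, "ay": 0, "az": 0, "jaw": 1}, {"x": 0.02, "y": 0, "z": -0.001, "ax": 0, "ay": 0, "az": 0, "jaw": 1}]}}

```text
time: 7.4
eef_pos: [0.3939, -0.384, 0.0262]
eef_rot: [0.409, 1.532, -0.409]
contact_force: [-1.2, 1.9, 8.3]
width: 0.477
```

Emit:
{"fn": "move_arm", "kwargs": {"moves": [{"x": -0.001, "y": 0, "z": 0, "ax": 0, "ay": 0, "az": 0, "jaw": 0}, {"x": -0.001, "y": 0, "z": 0, "ax": 0, "ay": 0, "az": 0, "jaw": -0.2}, {"x": -0.001, "y": 0, "z": 0, "ax": 0, "ay": 0, "az": 0, "jaw": -0.6}, {"x": -0.001, "y": 0, "z": 0, "ax": 0, "ay": 0, "az": 0, "jaw": -0.6}, {"x": -0.02, "y": 0, "z": 0, "ax": 0, "ay": 0, "az": 0, "jaw": -0.6}, {"x": -0.06, "y": 0, "z": 0, "ax": 0, "ay": 0, "az": 0, "jaw": -0.6}, {"x": -0.1, "y": 0, "z": 0, "ax": 0, "ay": 0, "az": 0, "jaw": -0.6}, {"x": -0.14, "y": 0, "z": 0, "ax": 0, "ay": 0, "az": 0, "jaw": -0.6}, {"x": -0.16, "y": 0, "z": 0, "ax": 0, "ay": 0, "az": 0, "jaw": -0.6}]}}

```text
time: 8.3
eef_pos: [0.3951, -0.3854, 0.1895]
eef_rot: [0.406, 1.527, -0.411]
contact_force: [0.4, -1.3, 0.3]
width: 0.8
```

Run:
```python
from h import *
plan(.435,.19,.22,95.3)
snap('wrist','w7'); s=snap('top','t7')
cv2.imwrite('pics/c.png',cv2.resize(s['img'][190:350,200:520],None,fx=2.5,fy=2.5,interpolation=cv2.INTER_CUBIC))
```

```text
t 8.3 pos [ 0.3951 -0.3854  0.1895] toolY [ 0.499  0.867 -0.001] toolZ [ 0.867 -0.499  0.006] w 0.8 q7 1.95
shift [-0.0327  0.5187 -0.2521] turn [-0.6145  0.0052  0.0033]
```

View pics/w7.png

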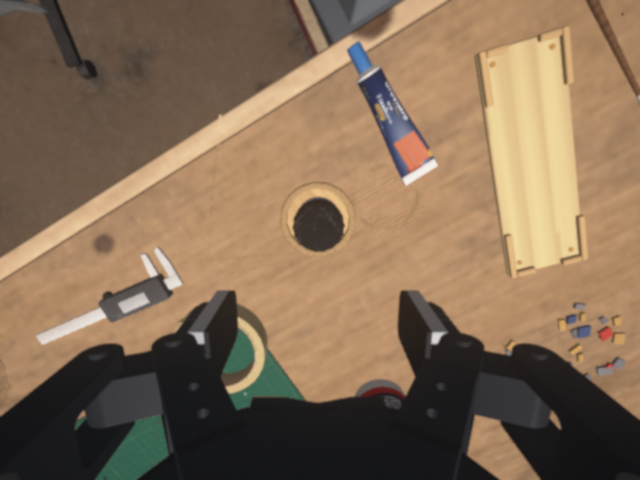

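Run:
```python
from h import *
s=load('w7'); hsv=cv2.cvtColor(s['img'],cv2.COLOR_BGR2HSV).astype(int)
m=(hsv[...,2]<80).astype(np.uint8); n,l,st,c=cv2.connectedComponentsWithStats(m); i=l[225,318]; cc=max(cv2.findContours((l==i).astype(np.uint8),0,1)[0],key=len)[:,0]
W=(onplane(s,cc,.051)*1000)[:,:2].astype(np.float32); print(st[i],cv2.minEnclosingCircle(W),cv2.fitEllipse(W))
# saucer outer
print(onplane(s,[[(281+355)/2,(182+255)/2]],.010))
# holder outer corners approx
print(hsv[150,530],hsv[100,450])
m=((hsv[...,1]<110)&(hsv[...,0]>=18)&(hsv[...,2]>200)).astype(np.uint8); m=cv2.morphologyEx(m,cv2.MORPH_OPEN,np.ones((3,3))); n,l,st,c=cv2.connectedComponentsWithStats(m); i=l[150,530]; print(st[i])
cc=max(cv2.findContours((l==i).astype(np.uint8),0,1)[0],key=len)[:,0]; W=(onplane(s,cc,.006)*1000)[:,:2].astype(np.float32); print(cv2.minAreaRect(W))
cv2.imwrite('pics/c.png',cv2.resize(s['img'][10:290,450:620],None,fx=2,fy=2))
ov=s['img'].copy(); ov[l==i]=(0,0,255); cv2.imwrite('pics/c2.png',cv2.resize(ov[10:290,450:620],None,fx=2,fy=2))
```

```text
[ 294  199   49   52 1955] ((392.87969970703125, -382.4161682128906), 21.72939682006836) ((392.9630126953125, -382.6015625), (38.99555969238281, 42.74278259277344), 59.34220886230469)
[[ 0.39545771 -0.38413378  0.01      ]]
[ 21  88 240] [ 14 106 183]
[  486    38    93   231 16584]
((449.8404235839844, -188.89707946777344), (71.68778991699219, 205.8270263671875), 75.97373962402344)
```

View pics/c2.png

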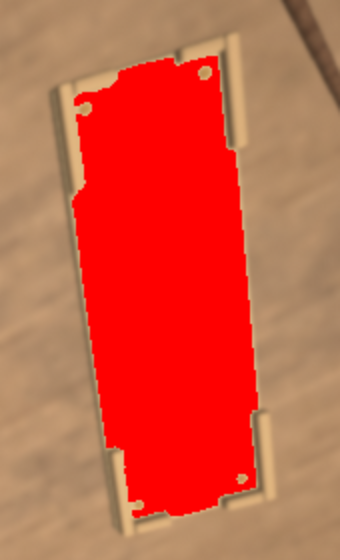

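Emit:
{"fn": "move_arm", "kwargs": {"moves": [{"x": -0.05, "y": 0.04, "z": 0.01, "ax": -0.05, "ay": 0, "az": 0, "jaw": -1}, {"x": -0.05, "y": 0.09, "z": 0.0, "ax": -0.1, "ay": 0, "az": 0, "jaw": -1}, {"x": -0.05, "y": 0.14, "z": -0.01, "ax": -0.15, "ay": 0, "az": 0, "jaw": -1}, {"x": -0.05, "y": 0.185, "z": -0.025, "ax": -0.2, "ay": 0, "az": 0, "jaw": -1}, {"x": -0.05, "y": 0.23, "z": -0.045, "ax": -0.27, "ay": 0, "az": 0, "jaw": -1}, {"x": -0.05, "y": 0.275, "z": -0.065, "ax": -0.34, "ay": 0, "az": 0, "jaw": -1}, {"x": -0.05, "y": 0.315, "z": -0.09, "ax": -0.4, "ay": 0, "az": 0, "jaw": -1}, {"x": -0.05, "y": 0.355, "z": -0.115, "ax": -0.47, "ay": 0, "az": 0, "jaw": -1}, {"x": -0.05, "y": 0.395, "z": -0.14, "ax": -0.55, "ay": 0, "az": 0, "jaw": -1}, {"x": -0.05, "y": 0.42, "z": -0.17, "ax": -0.614, "ay": 0, "az": 0, "jaw": -1}]}}

```text
time: 9.4
eef_pos: [0.4558, 0.0685, 0.2347]
eef_rot: [-0.077, 1.57, 0.078]
contact_force: [0.7, -0.2, -0.4]
width: 1.003
```

Run:
```python
from h import *
plan(.42,.175,.22,95.3)
```

```text
t 9.4 pos [0.4558 0.0685 0.2347] toolY [-0.099  0.995  0.001] toolZ [ 0.995  0.099 -0.001] w 1.003 q7 1.49
shift [ 0.0148  0.1095 -0.0251] turn [ 0.0062 -0.0008 -0.0013]
```

Emit:
{"fn": "move_arm", "kwargs": {"moves": [{"x": 0.015, "y": 0.045, "z": -0.01, "ax": 0.006, "ay": 0, "az": 0, "jaw": -1}, {"x": 0.015, "y": 0.09, "z": -0.02, "ax": 0.006, "ay": 0, "az": 0, "jaw": -1}, {"x": 0.015, "y": 0.11, "z": -0.025, "ax": 0.006, "ay": 0, "az": 0, "jaw": -1}, {"x": 0.015, "y": 0.11, "z": -0.025, "ax": 0.006, "ay": 0, "az": 0, "jaw": -1}, {"x": 0.015, "y": 0.11, "z": -0.025, "ax": 0.006, "ay": 0, "az": 0, "jaw": -1}, {"x": 0.015, "y": 0.11, "z": -0.025, "ax": 0.006, "ay": 0, "az": 0, "jaw": -1}]}}

```text
time: 10.0
eef_pos: [0.4213, 0.1701, 0.2203]
eef_rot: [-0.067, 1.571, 0.064]
contact_force: [1.0, -0.0, -0.6]
width: 1.0
```

Run:
```python
from h import *
plan(.42,.175,.22,95.3)
s=snap('wrist','w8')
cv2.imwrite('pics/c.png',cv2.resize(s['img'][80:280,60:460],None,fx=2,fy=2,interpolation=cv2.INTER_CUBIC))
```

```text
t 10.0 pos [0.4213 0.1701 0.2203] toolY [-0.083  0.997 -0.001] toolZ [ 0.997  0.083 -0.001] w 1.0 q7 1.22
shift [ 0.0003  0.005  -0.0009] turn [-0.0092 -0.0009  0.0014]
```

View pics/c.png

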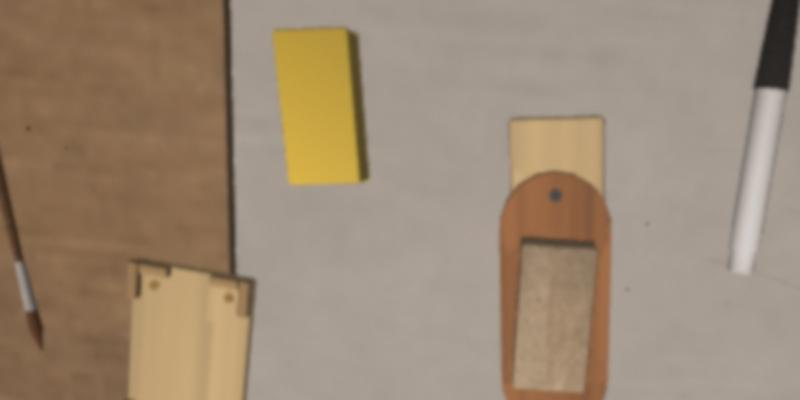

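```bash
cat > m2.py <<'E'
from h import *
import sys
def comp(s,m,uv,name,z,k=3):
    m=m.astype(np.uint8); m=cv2.morphologyEx(m,cv2.MORPH_OPEN,np.ones((k,k))) if k else m
    n,l,st,_=cv2.connectedComponentsWithStats(m); i=l[uv[1],uv[0]]
    if not i: print(name,'none');return
    c=max(cv2.findContours((l==i).astype(np.uint8),0,cv2.CHAIN_APPROX_NONE)[0],key=cv2.contourArea)[:,0]
    W=onplane(s,c,z)[:,:2]; r=cv2.minAreaRect((W*1000).astype(np.float32))
    print(name,st[i][:4],np.round(r[0],1),np.round(r[1],1),round(r[2],1)); return l==i
def hsv(s): h=cv2.cvtColor(s['img'],cv2.COLOR_BGR2HSV).astype(int); return h[...,0],h[...,1],h[...,2]
E
python3 - <<'E'
from m2 import *
s=load('w8');H,S,V=hsv(s)
for n,(u,v) in dict(block=(337,240),plate=(317,215),side=(340,201),cr=(150,250),strip=(340,155)).items(): print(n,H[v,u],S[v,u],V[v,u])
ov=s['img'].copy()
for a in [(( S<100)&(H>12)&(V>110)&(S>50),(337,240),'block',.050),((S>90)&(H<24),(340,155),'stack',.016),((S>90)&(V>180)&(H<24),(150,250),'cradle',.006)]:
    m=comp(s,*a)
    if m is not None: ov[m]=(0,0,255)
cv2.imwrite('pics/ov.png',ov[80:350])
E
```

```text
block 16 82 162
plate 12 138 140
side 15 82 81
cr 18 99 195
strip 18 97 194
block [316 202  43  74] [437.  189.2] [69.1 34.7] 0.9
stack [310 139  55 170] [434.7 191.5] [175.9  54.9] 5.5
cradle [127 216  56  84] [ 4.857e+02 -4.000e-01] [57.2 94. ] 84.4
```

View pics/ov.png

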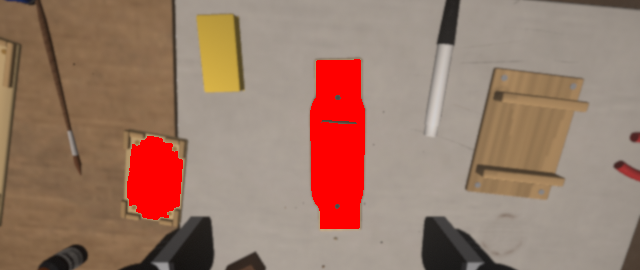

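Run:
```python
from h import *
plan(.437,.1892,.06,90.9)
```

```text
t 10.05 pos [0.4214 0.1701 0.2205] toolY [-0.083  0.997 -0.001] toolZ [ 0.997  0.083 -0.001] w 1.003 q7 1.22
shift [0.1604 0.0179 0.0172] turn [ 0.0672 -0.0006  0.0011]
```

Emit:
{"fn": "move_arm", "kwargs": {"moves": [{"x": 0.01, "y": 0.018, "z": 0.017, "ax": 0.067, "ay": 0, "az": 0, "jaw": -0.4}, {"x": 0.05, "y": 0.018, "z": 0.017, "ax": 0.067, "ay": 0, "az": 0, "jaw": -0.4}, {"x": 0.09, "y": 0.018, "z": 0.017, "ax": 0.067, "ay": 0, "az": 0, "jaw": -0.4}, {"x": 0.13, "y": 0.018, "z": 0.017, "ax": 0.067, "ay": 0, "az": 0, "jaw": -0.4}, {"x": 0.16, "y": 0.018, "z": 0.017, "ax": 0.067, "ay": 0, "az": 0, "jaw": -0.4}, {"x": 0.16, "y": 0.018, "z": 0.017, "ax": 0.067, "ay": 0, "az": 0, "jaw": -0.4}, {"x": 0.16, "y": 0.018, "z": 0.017, "ax": 0.067, "ay": 0, "az": 0, "jaw": -0.4}]}}

```text
time: 10.75
eef_pos: [0.4369, 0.1904, 0.061]
eef_rot: [-0.014, 1.571, 0.013]
contact_force: [-1.5, 0.5, -0.7]
width: 0.702
```

Run:
```python
from h import *
plan(.437,.1892,.031,90.9)
s=snap('wrist','w9')
```

```text
t 10.75 pos [0.4369 0.1904 0.061 ] toolY [-0.017  1.    -0.001] toolZ [ 1.     0.017 -0.   ] w 0.702 q7 1.14
shift [ 0.03   -0.0012  0.    ] turn [ 0.0016 -0.0003  0.0007]
```

View pics/w9.png

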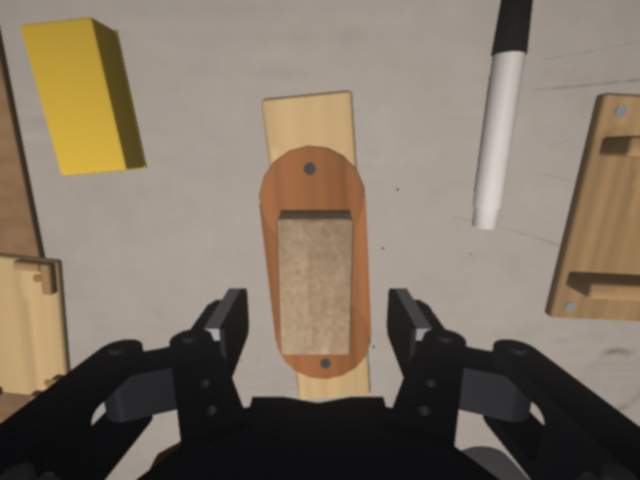

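Emit:
{"fn": "move_arm", "kwargs": {"grip_force": 35, "moves": [{"x": 0.01, "y": -0.001, "z": 0, "ax": 0, "ay": 0, "az": 0, "jaw": -0.2}, {"x": 0.02, "y": -0.001, "z": 0, "ax": 0, "ay": 0, "az": 0, "jaw": -0.1}, {"x": 0.028, "y": -0.001, "z": 0, "ax": 0, "ay": 0, "az": 0, "jaw": -0.1}, {"x": 0.03, "y": -0.001, "z": 0, "ax": 0, "ay": 0, "az": 0, "jaw": -0.05}, {"x": 0.03, "y": -0.001, "z": 0, "ax": 0, "ay": 0, "az": 0, "jaw": -0.05}]}}

```text
time: 11.3
eef_pos: [0.4361, 0.1903, 0.0304]
eef_rot: [-0.016, 1.572, 0.015]
contact_force: [0.1, -0.0, 0.7]
width: 0.523
```

Emit:
{"fn": "move_arm", "kwargs": {"grip_force": 35, "moves": [{"x": 0, "y": 0, "z": 0, "ax": 0, "ay": 0, "az": 0, "jaw": 0.1}, {"x": 0, "y": 0, "z": 0, "ax": 0, "ay": 0, "az": 0, "jaw": 0.2}, {"x": 0, "y": 0, "z": 0, "ax": 0, "ay": 0, "az": 0, "jaw": 0.4}, {"x": 0, "y": 0, "z": 0, "ax": 0, "ay": 0, "az": 0, "jaw": 1}, {"x": 0, "y": 0, "z": 0, "ax": 0, "ay": 0, "az": 0, "jaw": 1}]}}

```text
time: 11.8
eef_pos: [0.4365, 0.1905, 0.0311]
eef_rot: [-0.015, 1.57, 0.015]
contact_force: [0.1, 0.1, 2.7]
width: 0.4
```

Run:
```python
from h import *
plan(.437,.1892,.031,90.9)
s=snap('wrist','w10')
```

```text
t 11.8 pos [0.4365 0.1905 0.0311] toolY [-0.019  1.     0.   ] toolZ [1.    0.019 0.   ] w 0.4 q7 1.14
shift [ 0.0001 -0.0013  0.0004] turn [ 0.0036  0.0005 -0.0002]
```

View pics/w10.png

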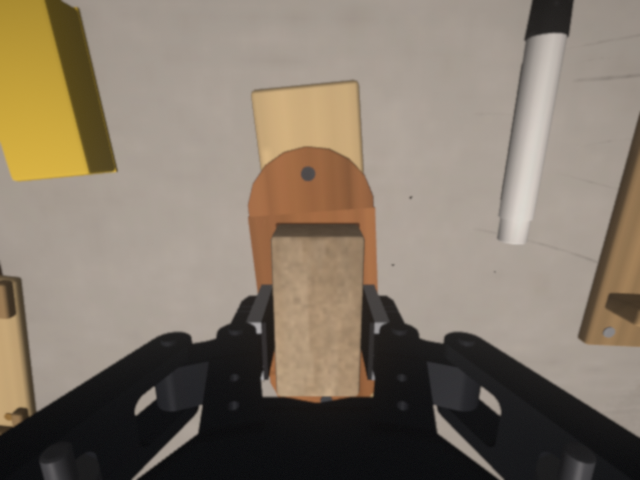

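Emit:
{"fn": "move_arm", "kwargs": {"moves": [{"x": -0.003, "y": 0, "z": 0, "ax": 0, "ay": 0, "az": 0, "jaw": 1}, {"x": -0.01, "y": 0, "z": 0, "ax": 0, "ay": 0, "az": 0, "jaw": 1}, {"x": -0.025, "y": 0, "z": 0, "ax": 0, "ay": 0, "az": 0, "jaw": 1}, {"x": -0.05, "y": 0, "z": 0, "ax": 0, "ay": 0, "az": 0, "jaw": 1}, {"x": -0.08, "y": 0, "z": 0, "ax": 0, "ay": 0, "az": 0, "jaw": 1}, {"x": -0.11, "y": 0, "z": 0, "ax": 0, "ay": 0, "az": 0, "jaw": 1}, {"x": -0.12, "y": 0, "z": 0, "ax": 0, "ay": 0, "az": 0, "jaw": 1}]}}

```text
time: 12.55
eef_pos: [0.4377, 0.191, 0.1537]
eef_rot: [-0.013, 1.566, 0.017]
contact_force: [-0.0, 0.0, -0.8]
width: 0.403
```

Run:
```python
from h import *
plan(.485,.06,.15,84.4)
plan(.485,-.002,.15,84.4)
```

```text
t 12.55 pos [0.4377 0.191  0.1537] toolY [-0.019  1.     0.002] toolZ [1.    0.019 0.005] w 0.403 q7 1.14
shift [ 0.0036 -0.1318  0.0447] turn [ 0.1169  0.0049 -0.0026]
t 12.55 pos [0.4377 0.191  0.1537] toolY [-0.019  1.     0.002] toolZ [1.    0.019 0.005] w 0.403 q7 1.14
shift [ 0.0035 -0.1938  0.0436] turn [ 0.1169  0.0049 -0.0026]
```

Emit:
{"fn": "move_arm", "kwargs": {"moves": [{"x": 0, "y": -0.02, "z": 0.01, "ax": 0.02, "ay": 0, "az": 0, "jaw": 1}, {"x": 0, "y": -0.05, "z": 0.02, "ax": 0.05, "ay": 0, "az": 0, "jaw": 1}, {"x": 0, "y": -0.09, "z": 0.03, "ax": 0.09, "ay": 0, "az": 0, "jaw": 1}, {"x": 0, "y": -0.12, "z": 0.04, "ax": 0.117, "ay": 0, "az": 0, "jaw": 1}, {"x": 0, "y": -0.132, "z": 0.043, "ax": 0.117, "ay": 0.005, "az": 0, "jaw": 1}, {"x": 0, "y": -0.132, "z": 0.043, "ax": 0.117, "ay": 0.005, "az": 0, "jaw": 1}]}}

```text
time: 13.15
eef_pos: [0.4819, 0.0573, 0.1503]
eef_rot: [0.079, 1.575, -0.081]
contact_force: [0.2, 0.1, -0.6]
width: 0.402
```

Run:
```python
from h import *
plan(.485,-.002,.15,84.4)
s=snap('wrist','w11')
```

```text
t 13.15 pos [0.4819 0.0573 0.1503] toolY [ 0.101  0.995 -0.001] toolZ [ 0.995 -0.101 -0.006] w 0.402 q7 1.34
shift [ 0.0003 -0.0587  0.0091] turn [-0.0038 -0.006   0.0013]
```

View pics/w11.png

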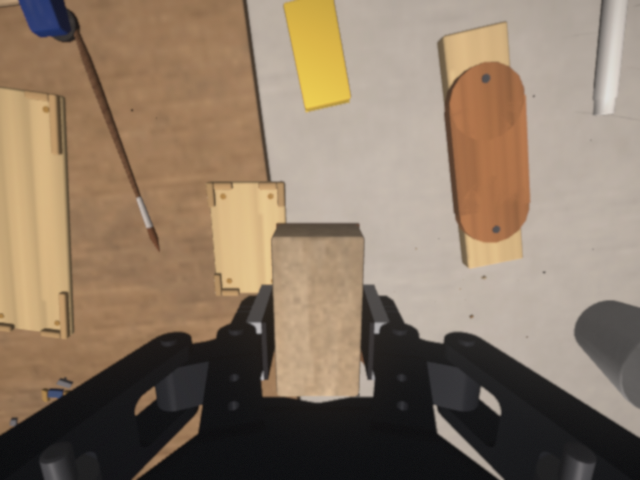

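Run:
```python
from h import *
s=load('w11'); cv2.imwrite('pics/c.png',cv2.resize(s['img'][170:310,195:300],None,fx=4,fy=4,interpolation=cv2.INTER_CUBIC))
```

```text
(no output)
```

View pics/c.png

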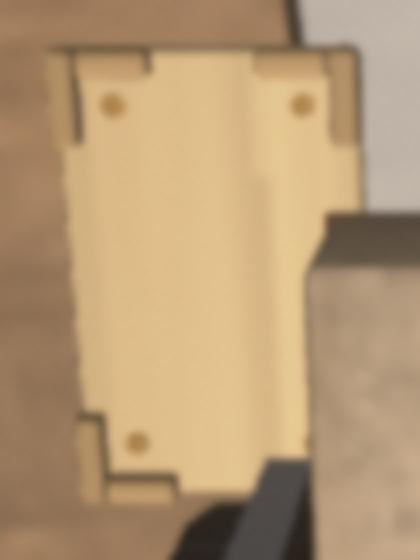

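Run:
```python
from h import *
s=load('w11'); W=onplane(s,[[207.5,182.5],[284.5,181.8],[217,295.5]],.012)[:,:2];print(W)
c=(W[1]+W[2])/2; d=W[2]-W[0]; e=W[1]-W[0]; print(c,np.degrees(np.arctan2(d[1],d[0])),np.linalg.norm(d),np.degrees(np.arctan2(e[1],e[0])),np.linalg.norm(e))
plan(c[0],c[1],.012,84.4)
```

```text
[[ 0.43392852 -0.02542426]
 [ 0.43968975  0.03570566]
 [ 0.53063068 -0.0350487 ]]
[4.85160216e-01 3.28480911e-04] -5.683738006372255 0.09717992580260404 84.61602260419224 0.06140080760246977
t 13.2 pos [0.4814 0.0596 0.1503] toolY [0.098 0.995 0.   ] toolZ [ 0.995 -0.098 -0.006] w 0.401 q7 1.34
shift [ 0.1383 -0.0586  0.0104] turn [-0.0005 -0.0064 -0.0001]
```

Emit:
{"fn": "move_arm", "kwargs": {"moves": [{"x": 0, "y": -0.02, "z": 0.004, "ax": 0, "ay": -0.006, "az": 0, "jaw": 1}, {"x": 0, "y": -0.045, "z": 0.008, "ax": 0, "ay": -0.006, "az": 0, "jaw": 1}, {"x": 0, "y": -0.059, "z": 0.01, "ax": 0, "ay": -0.006, "az": 0, "jaw": 1}, {"x": 0.03, "y": -0.059, "z": 0.01, "ax": 0, "ay": -0.006, "az": 0, "jaw": 1}, {"x": 0.07, "y": -0.059, "z": 0.01, "ax": 0, "ay": -0.006, "az": 0, "jaw": 1}, {"x": 0.1, "y": -0.059, "z": 0.01, "ax": 0, "ay": -0.006, "az": 0, "jaw": 1}, {"x": 0.12, "y": -0.059, "z": 0.01, "ax": 0, "ay": -0.006, "az": 0, "jaw": 1}, {"x": 0.12, "y": -0.059, "z": 0.01, "ax": 0, "ay": -0.006, "az": 0, "jaw": 1}, {"x": 0.12, "y": -0.059, "z": 0.01, "ax": 0, "ay": -0.006, "az": 0, "jaw": 1}]}}

```text
time: 14.1
eef_pos: [0.4855, 0.0009, 0.0309]
eef_rot: [0.076, 1.569, -0.075]
contact_force: [0.5, -0.0, -0.4]
width: 0.4
```

Run:
```python
from h import *
plan(.485,-.0005,.009,84.4)
s=snap('wrist','w12')
```

```text
t 14.1 pos [0.4855 0.0009 0.0309] toolY [0.096 0.995 0.001] toolZ [ 0.995 -0.096  0.001] w 0.4 q7 1.47
shift [ 0.0219 -0.0015 -0.0004] turn [ 0.0019  0.0005 -0.0006]
```

View pics/w12.png

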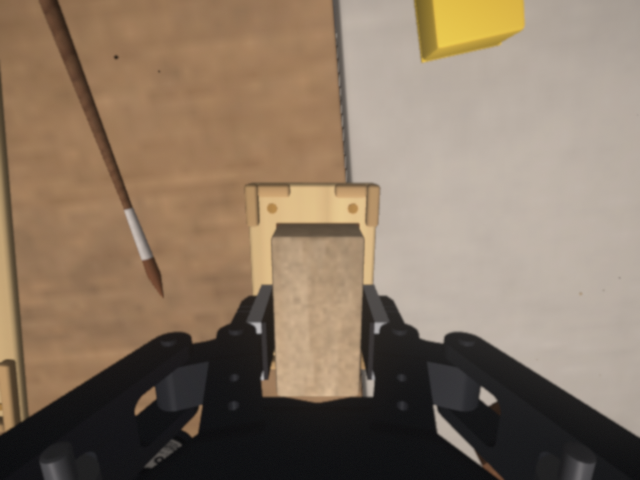

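Emit:
{"fn": "move_arm", "kwargs": {"moves": [{"x": 0.008, "y": -0.002, "z": 0, "ax": 0, "ay": 0, "az": 0, "jaw": 1}, {"x": 0.015, "y": -0.002, "z": 0, "ax": 0, "ay": 0, "az": 0, "jaw": 1}, {"x": 0.018, "y": -0.002, "z": 0, "ax": 0, "ay": 0, "az": 0, "jaw": 1}, {"x": 0.02, "y": -0.002, "z": 0, "ax": 0, "ay": 0, "az": 0, "jaw": 1}, {"x": 0.021, "y": -0.002, "z": 0, "ax": 0, "ay": 0, "az": 0, "jaw": 1}]}}

```text
time: 14.65
eef_pos: [0.4852, -0.0024, 0.0096]
eef_rot: [0.077, 1.569, -0.077]
contact_force: [-0.8, 0.2, -0.2]
width: 0.404
```

Emit:
{"fn": "move_arm", "kwargs": {"moves": [{"x": 0.001, "y": 0, "z": 0, "ax": 0, "ay": 0, "az": 0, "jaw": 1}, {"x": 0.001, "y": 0, "z": 0, "ax": 0, "ay": 0, "az": 0, "jaw": 0.1}, {"x": 0.001, "y": 0, "z": 0, "ax": 0, "ay": 0, "az": 0, "jaw": 0}, {"x": 0, "y": 0, "z": 0, "ax": 0, "ay": 0, "az": 0, "jaw": -0.1}, {"x": -0.01, "y": 0, "z": 0, "ax": 0, "ay": 0, "az": 0, "jaw": -0.1}, {"x": -0.04, "y": 0, "z": 0, "ax": 0, "ay": 0, "az": 0, "jaw": -0.1}, {"x": -0.08, "y": 0, "z": 0, "ax": 0, "ay": 0, "az": 0, "jaw": -0.6}, {"x": -0.12, "y": 0, "z": 0, "ax": 0, "ay": 0, "az": 0, "jaw": -1}, {"x": -0.16, "y": 0, "z": 0, "ax": 0, "ay": 0, "az": 0, "jaw": -1}, {"x": -0.2, "y": 0, "z": 0, "ax": 0, "ay": 0, "az": 0, "jaw": -1}]}}

```text
time: 15.65
eef_pos: [0.4846, -0.0024, 0.2123]
eef_rot: [0.077, 1.568, -0.077]
contact_force: [1.7, 0.4, -0.3]
width: 1.003
```

Run:
```python
from h import *
plan(.42,.175,.20,95.3)
s=snap('wrist','w13')
```

```text
t 15.65 pos [ 0.4846 -0.0024  0.2123] toolY [ 0.098  0.995 -0.   ] toolZ [ 0.995 -0.098  0.002] w 1.003 q7 1.46
shift [ 0.0121  0.1703 -0.0817] turn [-0.1903  0.0017  0.0004]
```

View pics/w13.png

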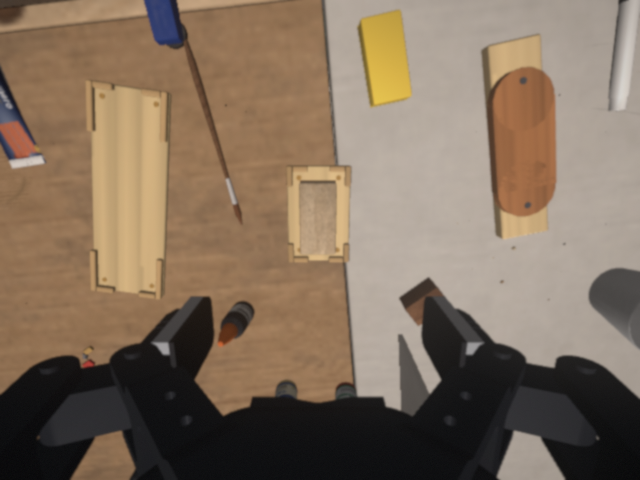

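Emit:
{"fn": "move_arm", "kwargs": {"moves": [{"x": 0.01, "y": 0.04, "z": -0.01, "ax": -0.05, "ay": 0, "az": 0, "jaw": -1}, {"x": 0.01, "y": 0.08, "z": -0.03, "ax": -0.1, "ay": 0, "az": 0, "jaw": -1}, {"x": 0.01, "y": 0.12, "z": -0.055, "ax": -0.15, "ay": 0, "az": 0, "jaw": -1}, {"x": 0.01, "y": 0.16, "z": -0.075, "ax": -0.19, "ay": 0, "az": 0, "jaw": -1}, {"x": 0.01, "y": 0.172, "z": -0.082, "ax": -0.19, "ay": 0, "az": 0, "jaw": -1}, {"x": 0.01, "y": 0.172, "z": -0.082, "ax": -0.19, "ay": 0, "az": 0, "jaw": -1}, {"x": 0.01, "y": 0.172, "z": -0.082, "ax": -0.19, "ay": 0, "az": 0, "jaw": -1}]}}

```text
time: 16.4
eef_pos: [0.4205, 0.1758, 0.1999]
eef_rot: [-0.073, 1.568, 0.071]
contact_force: [-0.5, 0.0, -0.8]
width: 1.0
```

Run:
```python
from m2 import *
plan(.435,.19,.05,95.3)
s=snap('wrist','w14'); H,S,V=hsv(s); print([(H[v,u],S[v,u],V[v,u]) for u,v in [(337,230),(337,260),(337,155)]])
comp(s,(S>115)&(H<15)&(V>80),(337,240),'plate',.028); comp(s,(S>90)&(H<24),(337,240),'stack',.016)
```

```text
t 16.4 pos [0.4205 0.1758 0.1999] toolY [-0.091  0.996 -0.001] toolZ [0.996 0.091 0.001] w 1.0 q7 1.19
shift [0.1499 0.013  0.0155] turn [-0.001   0.0014  0.0014]
[(np.int64(12), np.int64(144), np.int64(156)), (np.int64(12), np.int64(141), np.int64(150)), (np.int64(18), np.int64(98), np.int64(198))]
plate [304 167  58 137] [436.2 191.1] [130.5  52. ] 5.2
stack [303 139  59 179] [434.9 191.4] [175.8  55.1] 5.4
```

View pics/w14.png

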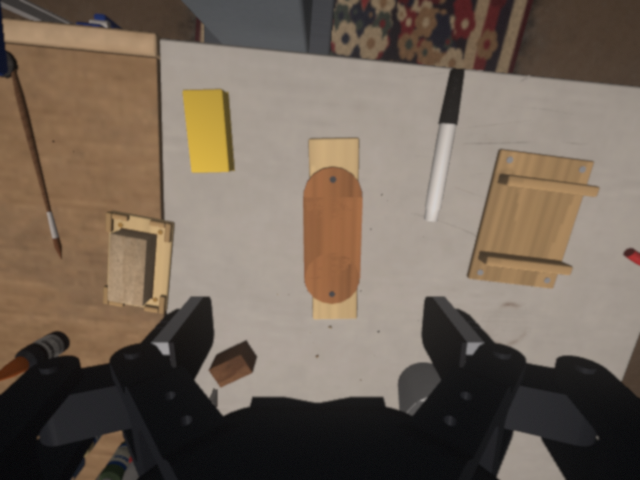

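Emit:
{"fn": "move_arm", "kwargs": {"moves": [{"x": 0.02, "y": 0.014, "z": 0.017, "ax": 0, "ay": 0, "az": 0, "jaw": -1}, {"x": 0.06, "y": 0.014, "z": 0.017, "ax": 0, "ay": 0, "az": 0, "jaw": -1}, {"x": 0.1, "y": 0.014, "z": 0.017, "ax": 0, "ay": 0, "az": 0, "jaw": -1}, {"x": 0.14, "y": 0.014, "z": 0.017, "ax": 0, "ay": 0, "az": 0, "jaw": -1}, {"x": 0.15, "y": 0.014, "z": 0.017, "ax": 0, "ay": 0, "az": 0, "jaw": -1}, {"x": 0.15, "y": 0.014, "z": 0.017, "ax": 0, "ay": 0, "az": 0, "jaw": -1}]}}

```text
time: 17.05
eef_pos: [0.436, 0.1905, 0.0487]
eef_rot: [-0.072, 1.571, 0.068]
contact_force: [0.7, -0.1, 0.5]
width: 1.0
```

Run:
```python
from m2 import *
plan(.4365,.191,.007,95.2)
s=snap('wrist','w15')
```

```text
t 17.05 pos [0.436  0.1905 0.0487] toolY [-0.09   0.996 -0.002] toolZ [ 0.996  0.09  -0.002] w 1.0 q7 1.16
shift [0.0417 0.0006 0.0006] turn [-0.0011 -0.0019  0.0025]
```

View pics/w15.png

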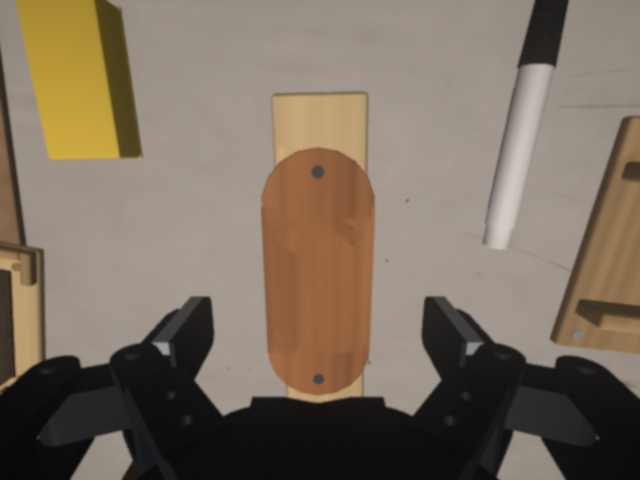

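Aligned (plate centre column 318, finger mid 317). Descend and close.

Emit:
{"fn": "move_arm", "kwargs": {"grip_force": 35, "moves": [{"x": 0.02, "y": 0, "z": 0.0, "ax": 0, "ay": 0, "az": 0, "jaw": -0.7}, {"x": 0.035, "y": 0, "z": 0.0, "ax": 0, "ay": 0, "az": 0, "jaw": -0.6}, {"x": 0.042, "y": 0, "z": 0.0, "ax": 0, "ay": 0, "az": 0, "jaw": -0.5}, {"x": 0.042, "y": 0, "z": 0.0, "ax": 0, "ay": 0, "az": 0, "jaw": -0.4}, {"x": 0.042, "y": 0, "z": 0.0, "ax": 0, "ay": 0, "az": 0, "jaw": -0.25}, {"x": 0.042, "y": 0, "z": 0.0, "ax": 0, "ay": 0, "az": 0, "jaw": 0}, {"x": 0.042, "y": 0, "z": 0.0, "ax": 0, "ay": 0, "az": 0, "jaw": 1}, {"x": 0.042, "y": 0, "z": 0.0, "ax": 0, "ay": 0, "az": 0, "jaw": 1}]}}

```text
time: 17.9
eef_pos: [0.4371, 0.1924, 0.009]
eef_rot: [-0.072, 1.566, 0.072]
contact_force: [-0.5, -1.4, 6.1]
width: 0.619
```

Emit:
{"fn": "move_arm", "kwargs": {"moves": [{"x": -0.003, "y": 0, "z": 0, "ax": 0, "ay": 0, "az": 0, "jaw": 1}, {"x": -0.01, "y": 0, "z": 0, "ax": 0, "ay": 0, "az": 0, "jaw": 1}, {"x": -0.025, "y": 0, "z": 0, "ax": 0, "ay": 0, "az": 0, "jaw": 1}, {"x": -0.025, "y": 0, "z": 0, "ax": 0, "ay": 0, "az": 0, "jaw": 1}]}}

```text
time: 18.3
eef_pos: [0.4372, 0.1929, 0.0343]
eef_rot: [-0.072, 1.565, 0.073]
contact_force: [0.6, 0.4, -0.8]
width: 0.625
```

Run:
```python
from m2 import *
plan(.405,.382,.13,88.5)
s=snap('wrist','w16');snap('scene','s16')
i=np.hstack([cv2.resize(load('s16')['img'][220:370,200:400],(400,300)),cv2.resize(load('w16')['img'],(400,300))]);cv2.imwrite('pics/j.png',i)
```

```text
t 18.3 pos [0.4372 0.1929 0.0343] toolY [-0.092  0.996  0.001] toolZ [0.996 0.092 0.004] w 0.625 q7 1.16
shift [-0.0956  0.1914 -0.0142] turn [ 0.1185  0.0042 -0.0011]
```

View pics/j.png

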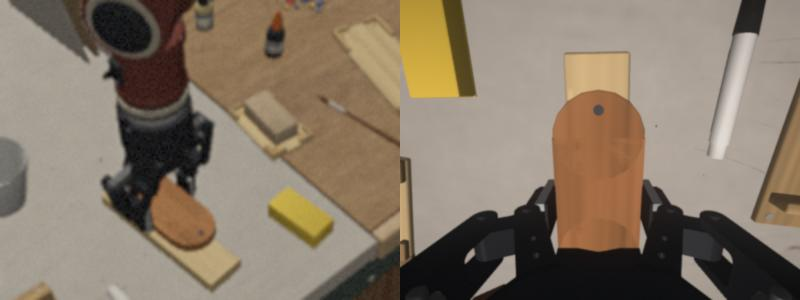

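Emit:
{"fn": "move_arm", "kwargs": {"moves": [{"x": -0.03, "y": 0, "z": 0, "ax": 0, "ay": 0, "az": 0, "jaw": 1}, {"x": -0.07, "y": 0, "z": 0, "ax": 0, "ay": 0, "az": 0, "jaw": 1}, {"x": -0.11, "y": 0.01, "z": 0, "ax": 0, "ay": 0, "az": 0, "jaw": 1}, {"x": -0.12, "y": 0.04, "z": 0.0, "ax": 0.04, "ay": 0, "az": 0, "jaw": 1}, {"x": -0.12, "y": 0.07, "z": 0.0, "ax": 0.08, "ay": 0, "az": 0, "jaw": 1}, {"x": -0.12, "y": 0.095, "z": 0, "ax": 0.117, "ay": 0.004, "az": 0, "jaw": 1}, {"x": -0.12, "y": 0.1, "z": 0, "ax": 0.117, "ay": 0.004, "az": 0, "jaw": 1}, {"x": -0.12, "y": 0.1, "z": 0, "ax": 0.117, "ay": 0.004, "az": 0, "jaw": 1}]}}

```text
time: 19.2
eef_pos: [0.426, 0.2921, 0.1518]
eef_rot: [0.016, 1.575, -0.019]
contact_force: [0.9, -0.9, -0.2]
width: 0.621
```

Run:
```python
from m2 import *
plan(.405,.382,.13,88.5)
s=snap('wrist','w17')
```

```text
t 19.2 pos [0.426  0.2921 0.1518] toolY [ 0.022  1.    -0.002] toolZ [ 1.    -0.022 -0.004] w 0.621 q7 0.91
shift [ 0.0217  0.0894 -0.0229] turn [ 0.0041 -0.0044  0.0018]
```

View pics/w17.png

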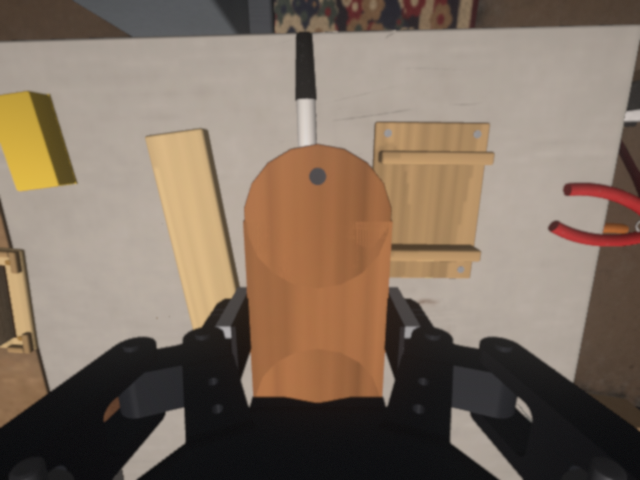

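Run:
```python
from h import *
s=load('w17'); cv2.imwrite('pics/c.png',cv2.resize(s['img'][110:290,360:510],None,fx=3.3,fy=3.3,interpolation=cv2.INTER_CUBIC))
```

```text
(no output)
```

View pics/c.png

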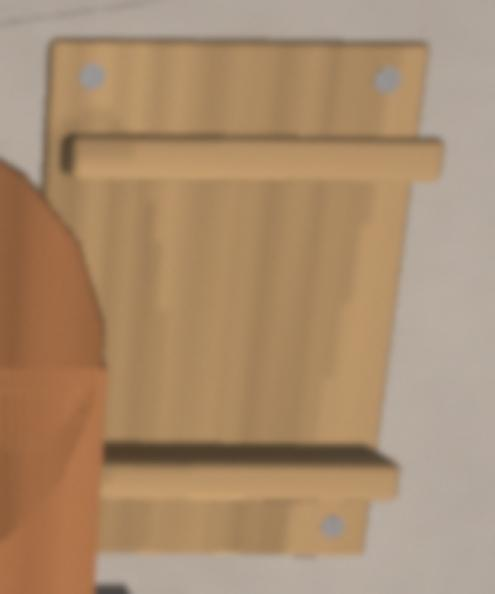

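Run:
```python
from h import *
s=load('w17'); f=lambda L,z:onplane(s,np.array(L)/3.3+[360,110],z)[:,:2]
B=f([[50,40],[428,43],[365,553]],.008); d=B[2]-B[1]; e=B[1]-B[0]
print(B,'c',(B[0]+B[2])/2,np.linalg.norm(d),np.linalg.norm(e),np.degrees(np.arctan2(d[1],d[0])),np.degrees(np.arctan2(e[1],e[0])))
T=f([[73,158],[442,161],[398,482]],.028);e=T[1]-T[0];d=T[2]-T[1];print(T,'c',(T[0]+T[2])/2,np.linalg.norm(d),np.linalg.norm(e),np.degrees(np.arctan2(d[1],d[0])),np.degrees(np.arctan2(e[1],e[0])))
# plate tip
print(onplane(s,[[318,145],[318,146]],.1518+.007+.012))
plan(.4075,.381,.152,88.5)
```

```text
[[0.3421728  0.33918846]
 [0.34490334 0.42832387]
 [0.47285955 0.42503783]] c [0.40751617 0.38211314] 0.1279983994381077 0.08917723014227995 -1.4710888586456456 88.24536867052659
[[0.36877285 0.34169889]
 [0.37134986 0.42473811]
 [0.44690456 0.42223369]] c [0.4078387  0.38196629] 0.07559619595008091 0.0830791906221757 -1.8984903502148907 88.2224693387099
[[0.35979    0.29420418 0.1708    ]
 [0.36011932 0.2941966  0.1708    ]]
t 19.25 pos [0.4264 0.2906 0.1518] toolY [ 0.024  1.    -0.003] toolZ [ 1.    -0.025 -0.004] w 0.621 q7 0.91
shift [-0.0003  0.0899 -0.0211] turn [ 0.0017 -0.0043  0.0029]
```

Emit:
{"fn": "move_arm", "kwargs": {"moves": [{"x": 0, "y": 0.03, "z": -0.007, "ax": 0.0, "ay": -0.004, "az": 0.002, "jaw": 1}, {"x": 0, "y": 0.065, "z": -0.015, "ax": 0.0, "ay": -0.004, "az": 0.002, "jaw": 1}, {"x": 0, "y": 0.09, "z": -0.02, "ax": 0.0, "ay": -0.004, "az": 0.002, "jaw": 1}, {"x": 0.03, "y": 0.091, "z": -0.02, "ax": 0.0, "ay": -0.004, "az": 0.002, "jaw": 1}, {"x": 0.06, "y": 0.091, "z": -0.02, "ax": 0.0, "ay": -0.004, "az": 0.002, "jaw": 1}, {"x": 0.09, "y": 0.091, "z": -0.02, "ax": 0.0, "ay": -0.004, "az": 0.002, "jaw": 1}, {"x": 0.11, "y": 0.091, "z": -0.02, "ax": 0.0, "ay": -0.004, "az": 0.002, "jaw": 1}, {"x": 0.11, "y": 0.091, "z": -0.02, "ax": 0.0, "ay": -0.004, "az": 0.002, "jaw": 1}, {"x": 0.11, "y": 0.091, "z": -0.02, "ax": 0.0, "ay": -0.004, "az": 0.002, "jaw": 1}]}}

```text
time: 20.15
eef_pos: [0.4095, 0.3818, 0.0427]
eef_rot: [0.021, 1.57, -0.021]
contact_force: [-0.4, 0.3, -0.2]
width: 0.621
```

Run:
```python
from m2 import *
plan(.408,.382,.021,88.4)
s=snap('wrist','w18')
```

```text
t 20.15 pos [0.4095 0.3818 0.0427] toolY [0.027 1.    0.   ] toolZ [ 1.    -0.027  0.001] w 0.621 q7 0.76
shift [ 0.0217  0.0002 -0.0016] turn [ 0.0012  0.001  -0.0001]
```

View pics/w18.png

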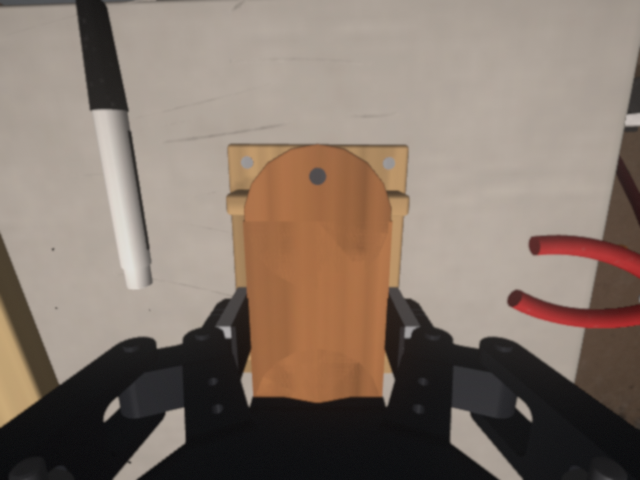

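Centred. Lower gently.

Emit:
{"fn": "move_arm", "kwargs": {"moves": [{"x": 0.008, "y": 0, "z": -0.001, "ax": 0, "ay": 0, "az": 0, "jaw": 1}, {"x": 0.015, "y": 0, "z": -0.001, "ax": 0, "ay": 0, "az": 0, "jaw": 1}, {"x": 0.019, "y": 0, "z": -0.001, "ax": 0, "ay": 0, "az": 0, "jaw": 1}, {"x": 0.021, "y": 0, "z": -0.001, "ax": 0, "ay": 0, "az": 0, "jaw": 1}, {"x": 0.022, "y": 0, "z": -0.001, "ax": 0, "ay": 0, "az": 0, "jaw": 1}]}}

```text
time: 20.7
eef_pos: [0.4075, 0.3832, 0.0211]
eef_rot: [0.02, 1.57, -0.019]
contact_force: [-1.9, -2.2, 10.4]
width: 0.623
```

Emit:
{"fn": "move_arm", "kwargs": {"moves": [{"x": 0, "y": 0, "z": 0, "ax": 0, "ay": 0, "az": 0, "jaw": -0.3}, {"x": 0, "y": 0, "z": 0, "ax": 0, "ay": 0, "az": 0, "jaw": -0.5}, {"x": 0, "y": 0, "z": 0, "ax": 0, "ay": 0, "az": 0, "jaw": -0.7}, {"x": 0, "y": 0, "z": 0, "ax": 0, "ay": 0, "az": 0, "jaw": -0.7}, {"x": -0.02, "y": 0, "z": 0, "ax": 0, "ay": 0, "az": 0, "jaw": -0.7}, {"x": -0.06, "y": 0, "z": 0, "ax": 0, "ay": 0, "az": 0, "jaw": -0.7}, {"x": -0.1, "y": 0, "z": 0, "ax": 0, "ay": 0, "az": 0, "jaw": -1}, {"x": -0.14, "y": 0, "z": 0, "ax": 0, "ay": 0, "az": 0, "jaw": -1}, {"x": -0.18, "y": 0, "z": 0, "ax": 0, "ay": 0, "az": 0, "jaw": -1}]}}

```text
time: 21.6
eef_pos: [0.4073, 0.3828, 0.2022]
eef_rot: [0.02, 1.57, -0.018]
contact_force: [0.0, -0.2, -1.2]
width: 0.998
```

Run:
```python
from m2 import *
plan(.42,.185,.18,95.3)
s=snap('wrist','w19'); H,S,V=hsv(s)
comp(s,(S>115)&(H<15)&(V>80),(318,215),'plate',.040)
```

```text
t 21.6 pos [0.4073 0.3828 0.2022] toolY [0.025 1.    0.001] toolZ [ 1.    -0.025  0.001] w 0.998 q7 0.76
shift [ 0.022  -0.1975  0.0175] turn [-0.1173  0.001  -0.0012]
plate [287 147  63 143] [406.2 383.9] [ 55.  128.6] 88.7
```

View pics/w19.png

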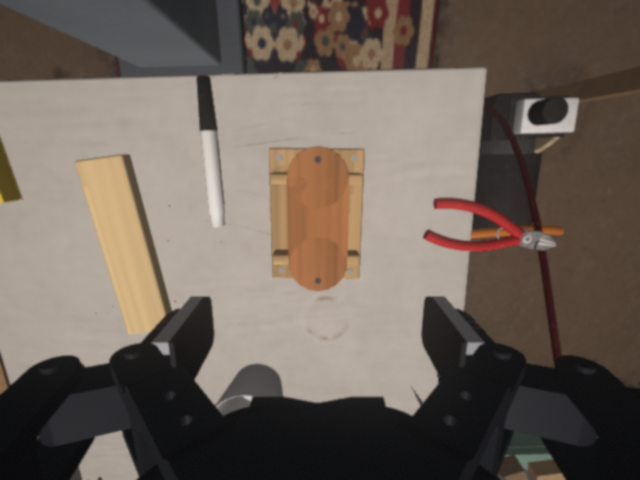

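Emit:
{"fn": "move_arm", "kwargs": {"moves": [{"x": 0, "y": -0.04, "z": 0.004, "ax": -0.02, "ay": 0, "az": 0, "jaw": -1}, {"x": 0.01, "y": -0.085, "z": 0.008, "ax": -0.05, "ay": 0, "az": 0, "jaw": -1}, {"x": 0.015, "y": -0.13, "z": 0.012, "ax": -0.08, "ay": 0, "az": 0, "jaw": -1}, {"x": 0.02, "y": -0.175, "z": 0.017, "ax": -0.117, "ay": 0, "az": 0, "jaw": -1}, {"x": 0.02, "y": -0.197, "z": 0.017, "ax": -0.117, "ay": 0, "az": 0, "jaw": -1}, {"x": 0.02, "y": -0.197, "z": 0.017, "ax": -0.117, "ay": 0, "az": 0, "jaw": -1}, {"x": 0.02, "y": -0.197, "z": 0.017, "ax": -0.117, "ay": 0, "az": 0, "jaw": -1}]}}

```text
time: 22.35
eef_pos: [0.4199, 0.186, 0.1804]
eef_rot: [-0.07, 1.568, 0.073]
contact_force: [-0.6, 0.4, 0.3]
width: 1.004
```

Run:
```python
from m2 import *
s=snap('wrist','w20'); H,S,V=hsv(s)
m=comp(s,(S>70)&(H<24)&(V>150),(322,215),'strip',.016)
plan(.435,.191,.05,95.3)
```

```text
strip [295 138  54 190] [435.2 193. ] [177.6  44.9] 6.1
t 22.4 pos [0.4198 0.1871 0.1805] toolY [-0.093  0.996  0.002] toolZ [0.996 0.093 0.002] w 1.001 q7 1.19
shift [0.1305 0.0022 0.0152] turn [ 0.001   0.0019 -0.0025]
```

View pics/w20.png

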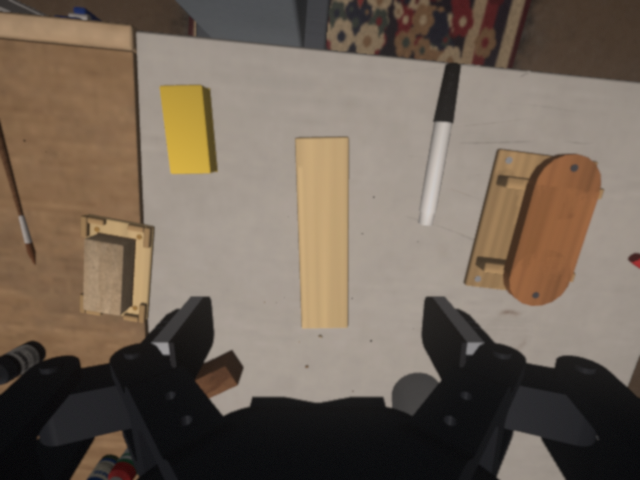

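Emit:
{"fn": "move_arm", "kwargs": {"grip_force": 45, "moves": [{"x": 0.02, "y": 0.004, "z": 0.015, "ax": -0.008, "ay": 0, "az": 0, "jaw": -0.7}, {"x": 0.06, "y": 0.004, "z": 0.015, "ax": -0.008, "ay": 0, "az": 0, "jaw": -0.7}, {"x": 0.1, "y": 0.004, "z": 0.015, "ax": -0.008, "ay": 0, "az": 0, "jaw": -0.7}, {"x": 0.14, "y": 0.004, "z": 0.015, "ax": -0.008, "ay": 0, "az": 0, "jaw": -0.6}, {"x": 0.145, "y": 0.004, "z": 0.015, "ax": -0.008, "ay": 0, "az": 0, "jaw": -0.4}, {"x": 0.145, "y": 0.004, "z": 0.015, "ax": -0.008, "ay": 0, "az": 0, "jaw": -0.4}]}}

```text
time: 23.0
eef_pos: [0.4339, 0.1926, 0.0348]
eef_rot: [-0.08, 1.57, 0.082]
contact_force: [1.3, -0.4, 1.5]
width: 0.699
```

Run:
```python
from m2 import *
s=snap('wrist','w21')
plan(.4352,.1915,.004,95.7)
```

```text
t 23.05 pos [0.4349 0.1927 0.0361] toolY [-0.102  0.995  0.002] toolZ [0.995 0.102 0.002] w 0.701 q7 1.19
shift [ 0.032  -0.0013  0.0001] turn [ 0.0025  0.0022 -0.0021]
```

View pics/w21.png

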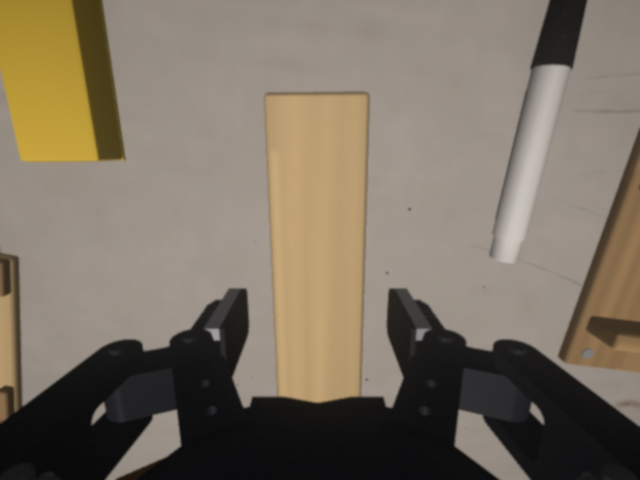

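Emit:
{"fn": "move_arm", "kwargs": {"grip_force": 45, "moves": [{"x": 0.015, "y": 0, "z": 0.0, "ax": 0, "ay": 0, "az": 0, "jaw": -0.3}, {"x": 0.025, "y": 0, "z": 0.0, "ax": 0, "ay": 0, "az": 0, "jaw": -0.25}, {"x": 0.031, "y": 0, "z": 0.0, "ax": 0, "ay": 0, "az": 0, "jaw": -0.2}, {"x": 0.031, "y": 0, "z": 0.0, "ax": 0, "ay": 0, "az": 0, "jaw": -0.1}, {"x": 0.031, "y": 0, "z": 0.0, "ax": 0, "ay": 0, "az": 0, "jaw": 0.1}, {"x": 0.031, "y": 0, "z": 0.0, "ax": 0, "ay": 0, "az": 0, "jaw": 1}, {"x": 0.031, "y": 0, "z": 0.0, "ax": 0, "ay": 0, "az": 0, "jaw": 1}, {"x": 0.031, "y": 0, "z": 0.0, "ax": 0, "ay": 0, "az": 0, "jaw": 1}]}}

```text
time: 23.85
eef_pos: [0.4348, 0.1916, 0.005]
eef_rot: [-0.077, 1.567, 0.08]
contact_force: [-1.1, 0.3, 6.2]
width: 0.522
```

Emit:
{"fn": "move_arm", "kwargs": {"moves": [{"x": -0.003, "y": 0, "z": 0, "ax": 0, "ay": 0, "az": 0, "jaw": 1}, {"x": -0.01, "y": 0, "z": 0, "ax": 0, "ay": 0, "az": 0, "jaw": 1}, {"x": -0.025, "y": 0, "z": 0, "ax": 0, "ay": 0, "az": 0, "jaw": 1}, {"x": -0.05, "y": 0, "z": 0, "ax": 0, "ay": 0, "az": 0, "jaw": 1}, {"x": -0.08, "y": 0, "z": 0, "ax": 0, "ay": 0, "az": 0, "jaw": 1}, {"x": -0.11, "y": 0, "z": 0, "ax": 0, "ay": 0, "az": 0, "jaw": 1}, {"x": -0.13, "y": 0, "z": 0, "ax": 0, "ay": 0, "az": 0, "jaw": 1}, {"x": -0.14, "y": 0, "z": 0, "ax": 0, "ay": 0, "az": 0, "jaw": 1}]}}

```text
time: 24.65
eef_pos: [0.4349, 0.1912, 0.1464]
eef_rot: [-0.077, 1.565, 0.08]
contact_force: [0.4, -0.1, -1.5]
width: 0.523
```

Run:
```python
from m2 import *
s=snap('wrist','w22')
plan(.47,-.0,.15,84)
plan(.45,-.13,.15,76)
```

```text
t 24.7 pos [0.4353 0.1915 0.1468] toolY [-0.1    0.995  0.003] toolZ [0.995 0.1   0.005] w 0.524 q7 1.2
shift [-0.0036 -0.194   0.0155] turn [ 0.2046  0.0048 -0.0031]
t 24.7 pos [0.4353 0.1915 0.1468] toolY [-0.1    0.995  0.003] toolZ [0.995 0.1   0.005] w 0.524 q7 1.2
shift [-0.0041 -0.3213 -0.0174] turn [ 0.3443  0.0046 -0.0034]
```

View pics/w22.png

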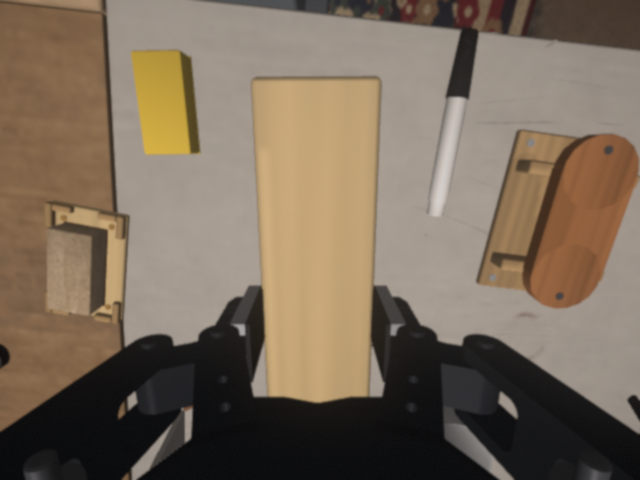

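Emit:
{"fn": "move_arm", "kwargs": {"moves": [{"x": 0, "y": -0.02, "z": 0.003, "ax": 0.01, "ay": 0, "az": 0, "jaw": 1}, {"x": 0, "y": -0.05, "z": 0.008, "ax": 0.04, "ay": 0, "az": 0, "jaw": 1}, {"x": 0, "y": -0.085, "z": 0.013, "ax": 0.08, "ay": 0, "az": 0, "jaw": 1}, {"x": 0, "y": -0.12, "z": 0.016, "ax": 0.12, "ay": 0, "az": 0, "jaw": 1}, {"x": 0, "y": -0.155, "z": 0.016, "ax": 0.16, "ay": 0, "az": 0, "jaw": 1}, {"x": 0, "y": -0.19, "z": 0.014, "ax": 0.2, "ay": 0, "az": 0, "jaw": 1}, {"x": 0, "y": -0.225, "z": 0.008, "ax": 0.24, "ay": 0, "az": 0, "jaw": 1}, {"x": 0, "y": -0.26, "z": 0.001, "ax": 0.29, "ay": 0, "az": 0, "jaw": 1}, {"x": 0, "y": -0.285, "z": -0.007, "ax": 0.344, "ay": 0.004, "az": 0, "jaw": 1}, {"x": 0, "y": -0.295, "z": -0.014, "ax": 0.344, "ay": 0.004, "az": 0, "jaw": 1}]}}

```text
time: 25.7
eef_pos: [0.4487, -0.1068, 0.143]
eef_rot: [0.195, 1.567, -0.196]
contact_force: [0.6, -0.8, -1.5]
width: 0.518
```

Run:
```python
from m2 import *
s=snap('wrist','w23')
plan(.4495,-.189,.15,76)
```

```text
t 25.75 pos [ 0.4473 -0.1072  0.143 ] toolY [ 0.246  0.969 -0.002] toolZ [ 0.969 -0.246 -0.007] w 0.521 q7 1.56
shift [-0.007  -0.0788  0.0222] turn [-0.0041 -0.0067  0.0015]
```

View pics/w23.png

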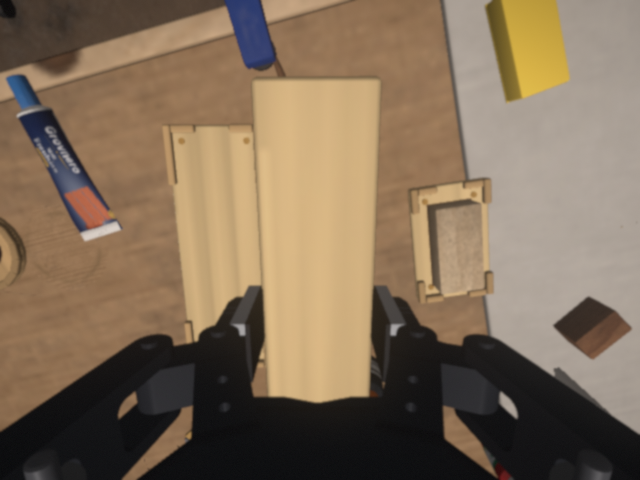

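Run:
```python
from h import *
s=load('w23'); cv2.imwrite('pics/c.png',cv2.resize(s['img'][110:250,150:270],None,fx=4,fy=4,interpolation=cv2.INTER_CUBIC))
p=onplane(s,[[316,77.5]],.154)[0,:2]; print('strip end mid',p, 'tcp->end along axis', (p-np.array([.448,-.107]))@np.array([.969,-.246]))
c=onplane(s,[[163.5,126]],.012)[0,:2]; a=np.radians(-14.1); print(c, c+np.array([[np.cos(a),-np.sin(a)],[np.sin(a),np.cos(a)]])@[.104,.037])
```

```text
strip end mid [ 0.36244613 -0.08471421] tcp->end along axis -0.08838400615056967
[ 0.34142486 -0.1972393 ] [ 0.4513053  -0.18668999]
```

View pics/c.png

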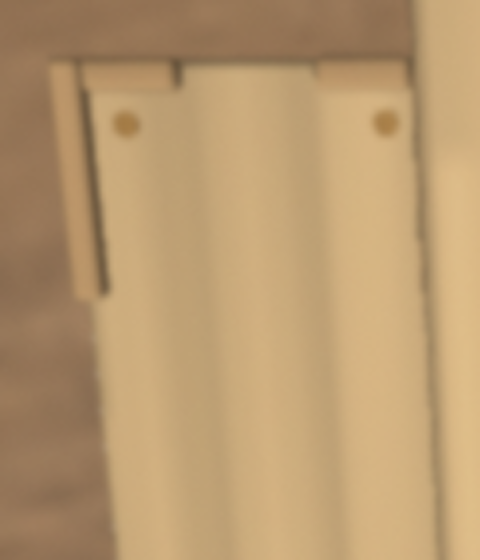

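Run:
```python
from h import *
plan(.4495,-.188,.143,75.95)
```

```text
t 25.75 pos [ 0.4473 -0.1072  0.143 ] toolY [ 0.246  0.969 -0.002] toolZ [ 0.969 -0.246 -0.007] w 0.521 q7 1.56
shift [ 0.     -0.0778  0.022 ] turn [-0.0032 -0.0067  0.0015]
```

Emit:
{"fn": "move_arm", "kwargs": {"moves": [{"x": 0, "y": -0.025, "z": 0.007, "ax": -0.003, "ay": -0.006, "az": 0, "jaw": 1}, {"x": 0, "y": -0.055, "z": 0.015, "ax": -0.003, "ay": -0.006, "az": 0, "jaw": 1}, {"x": 0, "y": -0.078, "z": 0.022, "ax": -0.003, "ay": -0.006, "az": 0, "jaw": 1}, {"x": 0.03, "y": -0.078, "z": 0.022, "ax": -0.003, "ay": -0.006, "az": 0, "jaw": 1}, {"x": 0.06, "y": -0.078, "z": 0.022, "ax": -0.003, "ay": -0.006, "az": 0, "jaw": 1}, {"x": 0.09, "y": -0.078, "z": 0.022, "ax": -0.003, "ay": -0.006, "az": 0, "jaw": 1}, {"x": 0.105, "y": -0.078, "z": 0.022, "ax": -0.003, "ay": -0.006, "az": 0, "jaw": 1}, {"x": 0.105, "y": -0.078, "z": 0.022, "ax": -0.003, "ay": -0.006, "az": 0, "jaw": 1}, {"x": 0.105, "y": -0.078, "z": 0.022, "ax": -0.003, "ay": -0.006, "az": 0, "jaw": 1}]}}

```text
time: 26.65
eef_pos: [0.4524, -0.1832, 0.0387]
eef_rot: [0.188, 1.56, -0.186]
contact_force: [0.8, -0.2, -0.3]
width: 0.518
```

Run:
```python
from m2 import *
s=snap('wrist','w24')
plan(.4495,-.188,.011,75.95)
```

```text
t 26.7 pos [ 0.4528 -0.1837  0.0394] toolY [0.237 0.972 0.001] toolZ [ 0.972 -0.237  0.004] w 0.519 q7 1.74
shift [ 0.0284 -0.005  -0.0023] turn [ 0.0064  0.0037 -0.0014]
```

View pics/w24.png

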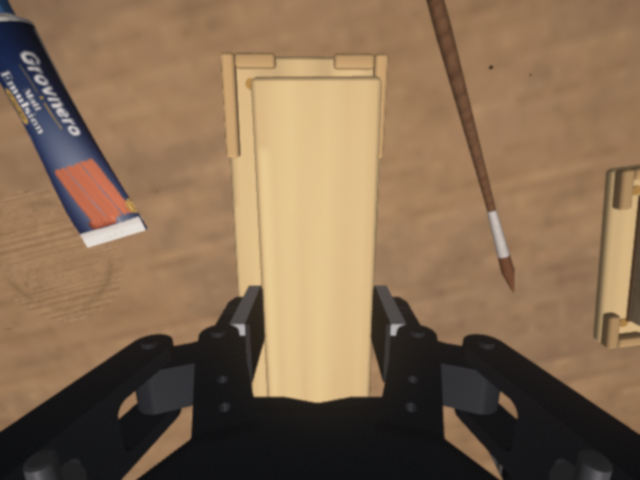

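Emit:
{"fn": "move_arm", "kwargs": {"moves": [{"x": 0.005, "y": -0.005, "z": -0.002, "ax": 0.005, "ay": 0.003, "az": 0, "jaw": 1}, {"x": 0.01, "y": -0.005, "z": -0.002, "ax": 0.005, "ay": 0.003, "az": 0, "jaw": 1}, {"x": 0.01, "y": -0.005, "z": -0.002, "ax": 0.005, "ay": 0.003, "az": 0, "jaw": 1}, {"x": 0.01, "y": -0.005, "z": -0.002, "ax": 0.005, "ay": 0.003, "az": 0, "jaw": 1}]}}

```text
time: 27.1
eef_pos: [0.449, -0.189, 0.0289]
eef_rot: [0.194, 1.562, -0.192]
contact_force: [0.1, -0.9, -0.9]
width: 0.524
```

Run:
```python
from m2 import *
s=snap('wrist','w25')
plan(.4495,-.188,.011,75.95)
```

```text
t 27.15 pos [ 0.4491 -0.189   0.029 ] toolY [0.243 0.97  0.001] toolZ [ 0.97  -0.243  0.   ] w 0.525 q7 1.74
shift [0.018  0.001  0.0002] turn [-0.0006  0.     -0.0009]
```

View pics/w25.png

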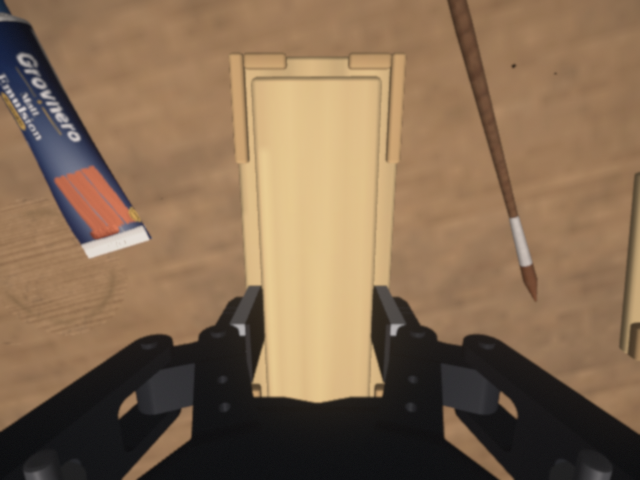

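Now nicely centred. Lower.

Emit:
{"fn": "move_arm", "kwargs": {"moves": [{"x": 0.008, "y": 0, "z": 0, "ax": 0, "ay": 0, "az": 0, "jaw": 1}, {"x": 0.014, "y": 0, "z": 0, "ax": 0, "ay": 0, "az": 0, "jaw": 1}, {"x": 0.017, "y": 0, "z": 0, "ax": 0, "ay": 0, "az": 0, "jaw": 1}, {"x": 0.018, "y": 0, "z": 0, "ax": 0, "ay": 0, "az": 0, "jaw": 1}, {"x": 0.018, "y": 0, "z": 0, "ax": 0, "ay": 0, "az": 0, "jaw": 1}]}}

```text
time: 27.65
eef_pos: [0.4486, -0.1887, 0.011]
eef_rot: [0.194, 1.563, -0.192]
contact_force: [-1.2, 0.2, 3.8]
width: 0.524
```

Emit:
{"fn": "move_arm", "kwargs": {"moves": [{"x": 0, "y": 0, "z": 0, "ax": 0, "ay": 0, "az": 0, "jaw": -0.1}, {"x": 0, "y": 0, "z": 0, "ax": 0, "ay": 0, "az": 0, "jaw": -0.25}, {"x": 0, "y": 0, "z": 0, "ax": 0, "ay": 0, "az": 0, "jaw": -0.4}, {"x": 0, "y": 0, "z": 0, "ax": 0, "ay": 0, "az": 0, "jaw": -0.4}, {"x": -0.02, "y": 0, "z": 0, "ax": 0, "ay": 0, "az": 0, "jaw": -0.4}, {"x": -0.06, "y": 0, "z": 0, "ax": 0, "ay": 0, "az": 0, "jaw": -0.5}, {"x": -0.1, "y": 0, "z": 0, "ax": 0, "ay": 0, "az": 0, "jaw": -1}, {"x": -0.15, "y": 0, "z": 0, "ax": 0, "ay": 0, "az": 0, "jaw": -1}, {"x": -0.2, "y": 0, "z": 0, "ax": 0, "ay": 0, "az": 0, "jaw": -1}, {"x": -0.2, "y": 0, "z": 0, "ax": 0, "ay": 0, "az": 0, "jaw": -1}]}}

```text
time: 28.65
eef_pos: [0.4531, -0.1909, 0.2174]
eef_rot: [0.191, 1.547, -0.195]
contact_force: [0.3, 0.4, -0.0]
width: 1.001
```

Run:
```python
from m2 import *
s=snap('wrist','w26');s=snap('top','t26');snap('scene','s26')
cv2.imwrite('pics/j.png',np.vstack([np.hstack([cv2.resize(load('w26')['img'],(400,300)),cv2.resize(load('s26')['img'],(400,300))]),cv2.resize(s['img'][200:330,120:520],(800,260))]))
plan(.4495,-.188,.011,75.95)
```

```text
t 28.8 pos [ 0.4483 -0.1888  0.2104] toolY [0.243 0.97  0.001] toolZ [ 0.97  -0.243 -0.001] w 1.0 q7 1.72
shift [0.1994 0.0009 0.0012] turn [-0.0005 -0.0013 -0.0011]
```

View pics/j.png

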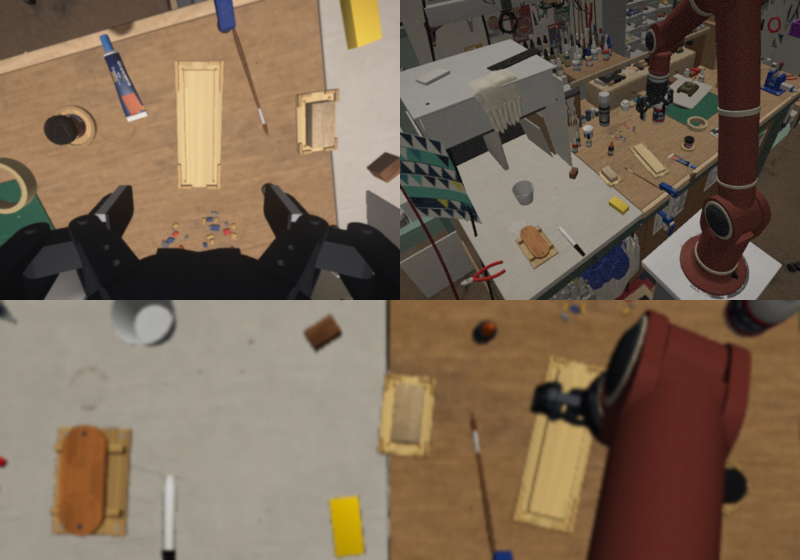

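Run:
```python
from m2 import *
s=load('t26');H,S,V=hsv(s); print([(H[v,u],S[v,u],V[v,u]) for u,v in [(160,285),(180,285),(323,258)]])
comp(s,(S>165)&(H<16)&(V>80),(160,285),'plate',.040,3)
comp(s,(S>85)&(H>=12)&(H<24)&(V>60)&~((S>165)&(H<16)),(182,285),'standpart',.008,0)
# bar right ends in top view & block
w=load('w26');H,S,V=hsv(w); print([(H[v,u],S[v,u],V[v,u]) for u,v in [(515,200),(490,190),(318,200),(105,205)]])
comp(w,(S<95)&(H>10)&(V>90)&(V<190),(515,200),'block?',.028)
comp(w,(V<70),(100,205),'lid',.051)
for n,t,x0,y0,x1,y1 in [('a','t26',130,230,330,330),('b','w26',260,80,560,320)]:
    cv2.imwrite(f'pics/c{n}.png',cv2.resize(load(t)['img'][y0:y1,x0:x1],None,fx=800/(x1-x0)*.95,fy=800/(x1-x0)*.95,interpolation=cv2.INTER_CUBIC)[:600])
```

```text
[(np.int64(13), np.int64(183), np.int64(146)), (np.int64(18), np.int64(142), np.int64(145)), (np.int64(18), np.int64(98), np.int64(156))]
plate [149 264  25  53] [404.2 381.4] [ 54.8 122.9] 88.9
standpart [145 262  41  56] [406.6 381.6] [ 93.  133.6] 88.1
[(np.int64(16), np.int64(82), np.int64(190)), (np.int64(15), np.int64(88), np.int64(96)), (np.int64(20), np.int64(92), np.int64(233)), (np.int64(12), np.int64(46), np.int64(56))]
block? none
lid [ 71 185  65  46] [ 392.1 -373.3] [41.8 56.6] 23.0
```

View pics/ca.png

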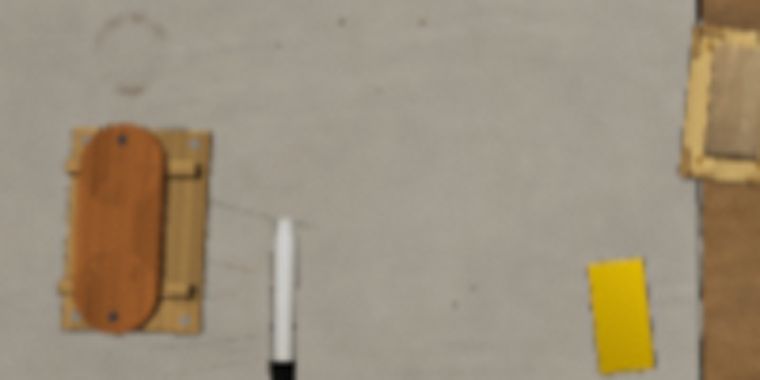

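View pics/cb.png

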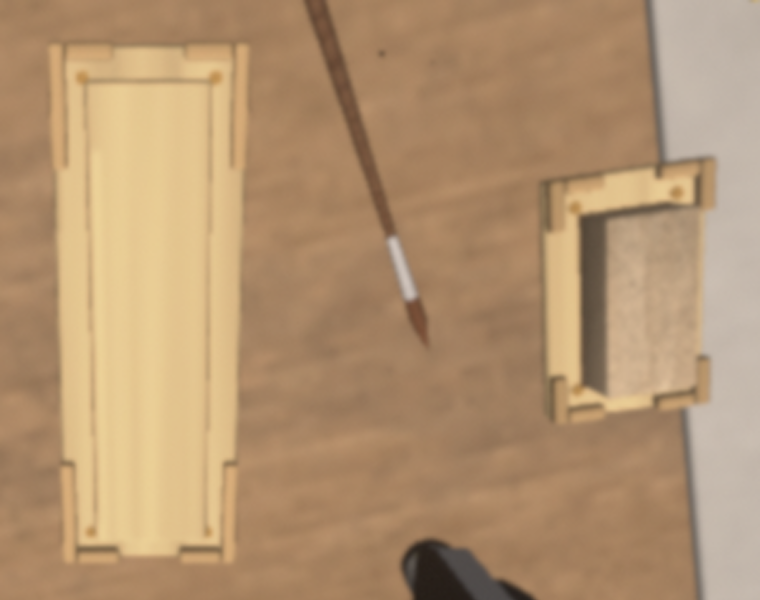

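```bash
python3 -c "
from station import manip,read_state
print(manip.hand_in(), read_state()['time'])"
```

```text
the job is handed in; nothing more can be done
the job is handed in; nothing more can be done
```

I took the stack apart in order, placed all four things, and handed the job in at about 29 s. The hand-in gives no verdict, so the figures below are my own camera measurements. The arm ended about 0.2 m above the bench, gripper open and touching nothing.

| Item | Place | Last check |
|---|---|---|
| Paint jar | Saucer | About 3 mm off centre, upright |
| Sanding block | Short cradle | Flat inside the lips, centred to within a couple of mm by eye; the final colour-mask measurement found no block |
| Boat plate | Both bars of the stand | 2–3 mm off centre (wrist and top views both agree), about 0.5° off in angle |
| Plywood strip | Long holder | Flat and centred; near-end gap about 8 mm, as expected; judged from pictures, far end not measured |

One measurement disagreed. In the last wrist picture the jar's lid measured about 9 mm off in y, but the mask was 57 mm wide for a 43 mm lid, so it had taken in the jar's side. I kept the cleaner figure from just after placing the jar.

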